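# Set up the vegetable cutter for dicing

### The job

Set the vegetable cutter up for dicing: lower the square dicing grid fully home into the square seat in its chamber, then fit the slicing disc (the one with a single curved blade, not the grating disc) over it, level and fully down in the round bore, and throw the gear lever into the slow notch, the one marked with one stud. Lower both into place rather than dropping them, and leave everything else on the worktop where it is.

Things in the scene. Friction and masses are not known exactly. Their poses are not given: they have to be found in the camera images.
- veg_cutter: Vegetable cutter, fixed, feed head off: aluminium body 212 x 212 mm, open chamber facing up (rim at z = 181 mm); white motor tower behind (105 to 216 mm from the chamber axis in +x, 247 mm high); sloping chute in front (-x); white gear case 140 mm high on its right (-y). Origin: on the worktop under the chamber's centre; x from chute to tower, y left, z up.
- seat (a point): Centre of the floor of the chamber's square seat, 152 mm above the worktop; axes as the cutter's. Seat: 112 x 112 mm pocket, 13 mm deep, sides along the cutter's x and y, edges sharp. A 12 mm drive shaft stands 30 mm up from its centre.
- bore (a point): Centre of the step where the square seat widens into the round bore, 13 mm above the seat's floor, on the same axis. Bore: 165 mm across, 16 mm deep from this step up to the rim, edges sharp.
- dicing_grid: Dicing grid, 0.35 kg: square steel frame 108 x 108 mm, 12 mm high, thin crossed blades inside; in its middle an upright dark square sleeve, 26 x 26 mm, sides parallel to the frame's, top 32 mm above the underside, 17 mm square hole for the shaft. Alike at every quarter turn. Origin: centre of its underside; x, y along the sides, z up. Home: underside on the seat's floor.
- slicing_disc: Slicing disc: round steel disc, 160 mm across, 5 mm thick, lying flat, 0.45 kg; black round hub, 56 mm across, top 40 mm above the underside, hollow from below (46 mm bore, 16 mm deep). Smooth but for one curved raised blade with a slot. Origin: centre of its underside, z up. Home: hub resting on the grid sleeve's top, underside 16 mm above the seat floor, plate in the bore, any turn.
- grating_disc: Grating disc, not wanted: round steel disc, 160 mm across, 5 mm thick, lying flat, 0.45 kg; black round hub, 56 mm across, top 40 mm above the underside, hollow from below (46 mm bore, 16 mm deep). Told by the rings of small teeth all over its plate. Origin: centre of its underside.
- gear_lever (a joint): Gear lever angle, rad: 0 upright, positive towards the motor tower (+x), negative towards the chute. Sprung notches in the gate plate: -0.45 slow (one stud beside it), 0 neutral (no stud), 0.45 fast (two studs). A plunger draws it into the nearest notch; about 5 N at the knob to pass to the next. Stops at -0.5 and 0.5.
- knob (a point): Centre of the gear lever's black ball, 32 mm across, on a 12 mm steel rod. It swings in the cutter's x-z plane, 155 mm from point pivot.
- pivot (a point): On the gear lever's axis (the axis runs along the cutter's y), inside the gear case, 60 mm above the worktop.
- oil_bottle: A green glass oil bottle, 70 mm across, 270 mm tall, standing. Origin: centre of its foot.
- spice_jar: A glass jar with a steel cap, 64 mm across, 120 mm tall, standing. Origin: centre of its foot.
- pepper_mill: A turned dark wood pepper mill, 56 mm across, 200 mm tall, standing. Origin: centre of its foot.
- chef_knife: A chef's knife lying flat, about 330 mm long and 18 mm high. Origin: under the heel of its blade; x along the blade.

How it is judged:
On the way, in this order (a step that is already met when the one before it is completed fails the run):
1. the dicing grid lies flat and fully home in its square seat, let go (horizontal distance between dicing_grid and seat below 0.005 m and z of dicing_grid in the frame of seat between -0.003 and 0.003 m and angle between dicing_grid's own z axis and vertical below 0.04 rad and contact force between dicing_grid and the fingers below 0.1 N), for 0.2 s.
2. the slicing disc lies level over the grid in the round bore, let go (horizontal distance between slicing_disc and seat below 0.006 m and z of slicing_disc in the frame of seat between 0.012 and 0.0195 m and angle between slicing_disc's own z axis and vertical below 0.05 rad and contact force between slicing_disc and the fingers below 0.1 N), for 0.2 s.
At the end, for the whole second after the job is handed in: Grid home in the square seat (underside within 3 mm of its floor, centre within 5 mm, tilt under 0.04 rad); slicing disc home over it (underside 12 to 19.5 mm above the seat's floor, centre within 6 mm, tilt under 0.05 rad); both at rest; gear lever still in the slow notch (below -0.38 rad) (horizontal distance between dicing_grid and seat below 0.005 m and z of dicing_grid in the frame of seat between -0.003 and 0.003 m and angle between dicing_grid's own z axis and vertical below 0.04 rad and horizontal distance between slicing_disc and seat below 0.006 m and z of slicing_disc in the frame of seat between 0.012 and 0.0195 m and angle between slicing_disc's own z axis and vertical below 0.05 rad and value of joint gear_lever below -0.38 rad and velocity of joint gear_lever between -0.1 and 0.1 rad/s and linear speed of each of dicing_grid, slicing_disc below 0.02 m/s); the robot touches nothing.
It fails at once if another thing on the worktop is shifted by more than 30 mm (distance of any of grating_disc, oil_bottle, spice_jar, pepper_mill, chef_knife from where it was at the start of the episode above 0.03 m).
It fails at once if another thing on the worktop is tipped over (angle between any of grating_disc, oil_bottle, spice_jar, pepper_mill, chef_knife's own z axis and vertical above 0.5 rad).
It fails at once if the dicing grid is dropped (falls freely for more than about 20 mm) (linear speed of dicing_grid above 0.62 m/s and contact force between dicing_grid and the fingers below 0.1 N).
It fails at once if the slicing disc is dropped (falls freely for more than about 20 mm) (linear speed of slicing_disc above 0.62 m/s and contact force between slicing_disc and the fingers below 0.1 N).
It also fails if it takes over 72 s, if anything falls off the work surface, if the arm or the gripper's body presses on something with over 40 N, if the wrist force passes 120 N, or if a joint passes its speed limit or range.

### The arm

A 6-joint arm with a two-finger parallel gripper is mounted at the origin on the work surface. World frame = base frame: x ahead of the robot, y to its left, z up, the work surface at z = 0. Lengths are in m, angles in rad, forces in N, time in s.
With the tool pointing down it reaches from about 0.375 to 0.975 m from the base axis. Payload 3.8 kg.
Tool frame: the origin (TCP) lies at the very end of the fingers, on their centre line; the grasp point (between the pads) lies 19 mm behind it; z points along the fingers, y is the direction in which the jaws open and shut (so a half turn about z gives the same grasp; the last joint's range is limited). The gripper opens to 85 mm and grips with 20 to 120 N. Pads are 22 mm wide; open, the fingers measure 114 mm over their backs; the gripper's body (76 mm by 85 mm) begins 54 mm behind the grasp point. The pads swing forward as they close: fully open they stand 13 mm farther back than shut.
Start: joints at [-1.359, 0.264, 1.604, -0, 1.274, -0.037], TCP at [0.166, -0.654, 0.206] pointing down, gripper open.
Joint ranges: [-2.63, 2.63], [-0.94, 2.18], [0.31, 2.57], [-1.31, 4.45], [0, 2.66], [-2.55, 2.55]. Speed limits (rad/s): [2.57, 2.57, 3.14, 3.14, 3.14, 3.14].

### API

Orientations are given as a rotation vector (axis times angle).
In Python, from workcell import bot gives the robot as it stands.
- The arm moves only by the tool jog_arm, never from a script. Its argument "plan" is a list of rows, each an object of numbers: "claw": the closure, from 0 (fully open) to 1 (shut); "x", "y", "z": the shift along the tool's x, y, z in m; "turn": the turn about the tool's z in degrees. In form: [{"claw": .., "x": .., "y": .., "z": .., "turn": ..}, ...]. A call has 1 to 10 rows; each row shifts and turns the commanded pose from where the row before left it, along the tool's axes as they then stand; what a row does not reach is not made up. A row lasts 1/8 s, in which the tool goes at most 62.5 mm and 10.7 degrees, less where a joint would pass 70% of its speed; a pose out of reach is approached as far as the arm can. A call is refused whole if a number of a shift passes 0.0625 or a number of a turn 10.7, either way. A call with a gripper value outside its range is refused whole. The fingers move at their own pace and stop on an object; "newtons" is the grip in N (left out, the last holds). Time passes only in rows, so rows that do not move let the fingers close. It gives the time, the measured TCP pose, the force and the opening at its end, in the units of the state.
- bot.read_state(): the state, without advancing time (a new reading comes with each control period).
- bot.read_camera(name): name is "scene" or "top" or "wrist"; returns the picture (400x640x3 uint8, red, green, blue); there is no depth.
- bot.camera_params(name): a dict with "fx", "fy", "cx", "cy" (pixels), "world_to_cam" (4x4, takes a point from world to camera coordinates). Camera axes: x right, y up, looking along -z (the intrinsics and any distortion apply to the point x, -y, -z); pixel columns grow to the right and rows downward; lengths in m; the calibration is good to about 2 mm. A picture is of the moment at which its call begins: read the wrist's pose just before it. camera_params takes no time and is no camera call; for the wrist camera it gives the pose at the moment of the call.
- bot.finish_job(): hands the job in, once; it reports no verdict.
The state is a dict: "time": time; "q": joint angles; "joint_vel": joint speeds; "joint_torque": joint torques, N m; "tool_pos": TCP position; "tcp_rot": TCP orientation; "wrist_force": force on the tool from outside, world axes, zero at the start; "torque": the same for the moment, N m; "width": opening from 0.0 (shut) to 1.0 (fully open).
Only numpy, scipy, OpenCV 4.12 (cv2) and the standard library are available. Lean on these libraries where they do the work, as an engineer would, in place of code of your own. Each camera call takes 0.05 s, during which the arm holds its last target. There are 200 camera calls.

## Working session

There is one attempt and no reset: what is moved stays moved. The work goes in short steps, Python scripts to look and compute and a tool call to move; the robot and the scene stay as the last step left them, time stands still between calls to the robot, and variables do not carry over. Pictures are saved under pics/ and viewed, about 8 in all and at most 12, crops included, and the job is handed in when it is done.

Besides the shell and the picture viewer there is one more tool, called by a JSON object that holds its "fn" and its "kwargs". jog_arm: Moves the arm, as the interface text tells. Its arguments: {"type":"object","properties":{"plan":{"type":"array","items":{"type":"object","properties":{"claw":{"type":"number"},"x":{"type":"number"},"y":{"type":"number"},"z":{"type":"number"},"turn":{"type":"number"}}}},"newtons":{"type":"number"}},"required":["plan"]}

```bash
mkdir -p pics; python3 - <<'E'
from workcell import bot
import cv2
s=bot.read_state();print(s)
for n in ("scene","top"):
    p=bot.camera_params(n);print(n,p)
    im=bot.read_camera(n)[:,:,::-1]
    cv2.imwrite(f"pics/{n}0.png",im)
E
```

```text
{'time': 0.0, 'q': array([-1.35890093e+00,  2.64810964e-01,  1.60539854e+00, -4.27523970e-05,
        1.27370928e+00, -3.69044977e-02]), 'joint_vel': array([-1.30269460e-03,  1.18079142e-03,  1.30557217e-04, -5.76882691e-05,
       -8.18944202e-04, -1.31482369e-03]), 'joint_torque': array([ 3.58945208e-04, -5.15102541e+01, -3.67312396e+01, -1.68014240e-04,
        1.29829621e-02, -2.19046626e-05]), 'tool_pos': array([ 0.16602316, -0.65343066,  0.20450991]), 'tcp_rot': array([-3.11501712e+00, -3.89539227e-01,  3.82952204e-04]), 'wrist_force': array([0.03134984, 0.70829662, 0.20240812]), 'torque': array([0.01092235, 0.02299562, 0.05306129]), 'width': 1.000607214878205}
scene {'fx': 406.6596237520318, 'fy': 406.6596237520318, 'cx': 325.1871369302719, 'cy': 205.68190495476534, 'world_to_cam': array([[-0.74331146,  0.66893792,  0.00318309,  0.37390343],
       [-0.49011769, -0.54783586,  0.67798268,  0.17666086],
       [ 0.45527214,  0.50239221,  0.73507098, -1.66353671],
       [ 0.        ,  0.        ,  0.        ,  1.        ]])}
top {'fx': 510.141949806368, 'fy': 510.141949806368, 'cx': 324.0025279962937, 'cy': 185.70527317121778, 'world_to_cam': array([[ 1.26920319e-02, -9.99919268e-01,  6.08353534e-04,
         3.68851763e-02],
       [ 9.97603309e-01,  1.27040168e-02,  6.80165071e-02,
        -5.11579091e-01],
       [-6.80187445e-02, -2.56372182e-04,  9.97684010e-01,
        -1.61120221e+00],
       [ 0.00000000e+00,  0.00000000e+00,  0.00000000e+00,
         1.00000000e+00]])}
```

View pics/top0.png

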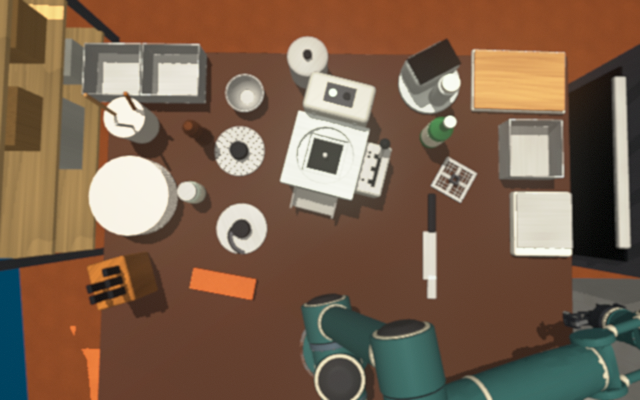

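View pics/scene0.png

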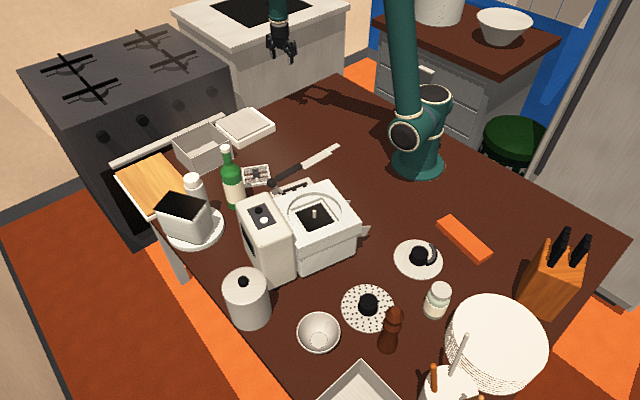

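```bash
cat > h.py <<'E'
import numpy as np, cv2
from workcell import bot
def proj(n,P,p=None):
    p=p or bot.camera_params(n); P=np.atleast_2d(P)
    c=P@p["world_to_cam"][:3,:3].T+p["world_to_cam"][:3,3]
    return np.c_[p["cx"]+p["fx"]*c[:,0]/-c[:,2], p["cy"]-p["fy"]*c[:,1]/-c[:,2]]
def ray(p,uv,z):
    M=p["world_to_cam"];R=M[:3,:3];o=-R.T@M[:3,3]
    d=R.T@np.array([(uv[0]-p["cx"])/p["fx"],-(uv[1]-p["cy"])/p["fy"],-1])
    return o+d*(z-o[2])/d[2]
def crop(im,x0,y0,x1,y1,k,step=10):
    c=cv2.resize(im[y0:y1,x0:x1],None,fx=k,fy=k,interpolation=cv2.INTER_CUBIC)
    for x in range(-(-x0//step)*step,x1,step):
        cv2.line(c,((x-x0)*k,0),((x-x0)*k,6),(0,0,255),1);cv2.putText(c,str(x),((x-x0)*k-8,16),0,.35,(0,0,255),1)
    for y in range(-(-y0//step)*step,y1,step):
        cv2.line(c,(0,(y-y0)*k),(6,(y-y0)*k),(0,0,255),1);cv2.putText(c,str(y),(8,(y-y0)*k+4),0,.35,(0,0,255),1)
    return c
E
python3 - <<'E'
from h import *
im=cv2.imread("pics/top0.png")
C=np.zeros((580,760,3),np.uint8)
C[:,:460]=crop(im,280,75,395,220,4)
C[:240,460:700]=crop(im,425,150,485,210,4)
C[290:570,460:740]=crop(im,206,195,276,265,4)
cv2.imwrite("pics/c1.png",C)
E
```

```text
(no output)
```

View pics/c1.png

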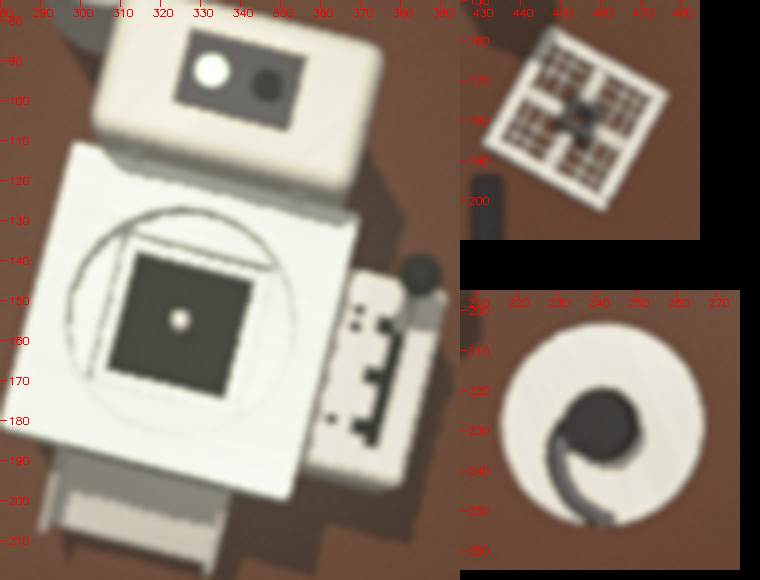

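```bash
python3 - <<'E'
from h import *
p=bot.camera_params("top"); np.set_printoptions(precision=4,suppress=True)
def sq(name,pts,z):
    W=np.array([ray(p,u,z)[:2] for u in pts]); c=W.mean(0)
    a=np.degrees([np.arctan2(*(W[i]-W[i-1])[::-1]) for i in range(4)])
    print(name,c,"side",[round(float(np.linalg.norm(W[i]-W[i-1])),4) for i in range(4)],"ang",a)
sq("body",[(298.3,110.5),(369.3,130.5),(352,200),(280.7,182)],.181)
sq("grid",[(449,156.75),(477.25,173.75),(460.5,203),(430.75,186.25)],.012)
print("shaft",ray(p,(325,155),.182),"sleeve",ray(p,(454,179.5),.032))
print("disc",ray(p,(241.6,228.6),.005),"hub",ray(p,(241.5,228.75),.04))
print("knob",ray(p,(385,143.5),.06+.155*np.cos(.45)))
print("grat",ray(p,(239,151),.005))
print("knife",ray(p,(432,196),.01),ray(p,(432,297),.01),"bottle top",ray(p,(448,122),.27),"jar",ray(p,(189,191),.12),"mill",ray(p,(189,127),.2))
E
```

```text
body [0.587  0.0414] side [0.2138, 0.2137, 0.2074, 0.211] ang [ -12.7508 -105.1702  166.5531   76.5421]
grid [ 0.5354 -0.3743] side [0.1125, 0.1052, 0.109, 0.1085] ang [ -31.5474 -120.7192  150.147    61.0983]
shaft [0.5885 0.0416 0.182 ] sleeve [ 0.535 -0.368  0.032]
disc [0.3711 0.3052 0.005 ] hub [0.3712 0.2999 0.04  ]
knob [ 0.6215 -0.129   0.1996]
grat [0.6208 0.3195 0.005 ]
knife [ 0.4829 -0.3029  0.01  ] [ 0.1634 -0.3024  0.01  ] bottle top [ 0.6718 -0.2917  0.27  ] jar [0.4831 0.4466 0.12  ] mill [0.6617 0.431  0.2   ]
```

{"fn": "jog_arm", "kwargs": {"plan": [{"x":0.0474,"y":-0.02,"claw":0},{"x":0.0474,"y":-0.02},{"x":0.0474,"y":-0.02},{"x":0.0474,"y":-0.02},{"x":0.0474,"y":-0.02},{"x":0.0474,"y":-0.02},{"x":0.0474,"y":-0.02},{"x":0.0474,"y":-0.02},{"x":0.0474,"y":-0.02},{"turn":-9}], "newtons": 40}}

```text
schema error: expected keys claw, x, y, z, turn
```

{"fn": "jog_arm", "kwargs": {"plan": [{"turn":-9},{"turn":-9},{"turn":-9},{"turn":-9.5},{"x":0}]}}

```text
schema error: expected keys claw, x, y, z, turn
```

```bash
cat >> h.py <<'E'
from scipy.spatial.transform import Rotation as Ro
np.set_printoptions(precision=4,suppress=True)
def pose():
    s=bot.read_state(); R=Ro.from_rotvec(s["tcp_rot"]).as_matrix()
    return s,s["tool_pos"],R,np.degrees(np.arctan2(R[1,0],R[0,0]))
def to(xyz,psi=None):
    s,t,R,h=pose(); print("t",round(s["time"],2),"tcp",t,"psi",round(h,2),"zdown",R[:,2],"F",s["wrist_force"],"w",round(s["width"],3))
    if xyz is not None: print("tool shift",R.T@(np.array(xyz)-t),"turn",None if psi is None else round((h-psi+180)%360-180,2))
E
python3 - <<'E'
from h import *
to([.535,-.374,.2],60)
p=bot.camera_params("wrist"); np.save("pics/w1.npy",p,allow_pickle=True)
im=bot.read_camera("wrist")[:,:,::-1]
M=p["world_to_cam"];print("cam at",-M[:3,:3].T@M[:3,3],p["fx"],p["cx"],p["cy"])
cv2.imwrite("pics/w1.png",im)
E
```

```text
t 0.1 tcp [ 0.1661 -0.6535  0.2047] psi 14.25 zdown [-0.0004  0.002  -1.    ] F [-0.3612 -0.5801 -0.6131] w 1.0
tool shift [ 0.4264 -0.1801  0.0051] turn -45.75
cam at [ 0.244  -0.6336  0.3727] 311.5224535768938 313.6699034676172 192.23982470892827
```

View pics/w1.png

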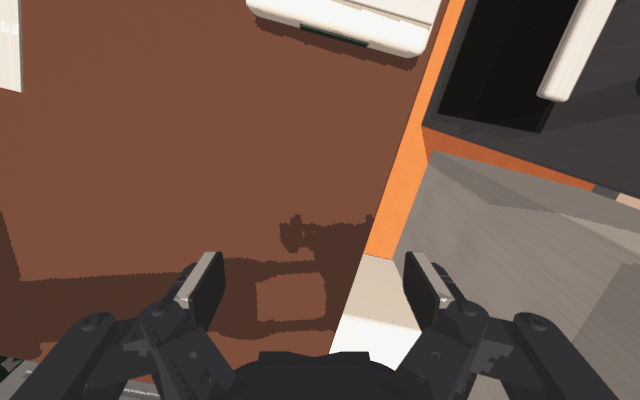

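The arm didn't move, because every row needs all five keys. The wrist picture therefore shows only bare worktop, with the fingers at the bottom edge.

{"fn": "jog_arm", "kwargs": {"plan": [{"claw":0,"x":0.0474,"y":-0.02,"z":0,"turn":0},{"claw":0,"x":0.0474,"y":-0.02,"z":0,"turn":0},{"claw":0,"x":0.0474,"y":-0.02,"z":0,"turn":0},{"claw":0,"x":0.0474,"y":-0.02,"z":0,"turn":0},{"claw":0,"x":0.0474,"y":-0.02,"z":0,"turn":0},{"claw":0,"x":0.0474,"y":-0.02,"z":0,"turn":0},{"claw":0,"x":0.0474,"y":-0.02,"z":0,"turn":0},{"claw":0,"x":0.0474,"y":-0.02,"z":0,"turn":0},{"claw":0,"x":0,"y":0,"z":0,"turn":-9},{"claw":0,"x":0,"y":0,"z":0,"turn":-9}], "newtons": 40}}

```text
time: 1.4
tool_pos: [0.4949, -0.4047, 0.2053]
tcp_rot: [-3.014, -0.883, 0.001]
wrist_force: [-0.3, 0.0, 0.1]
width: 1.004
```

{"fn": "jog_arm", "kwargs": {"plan": [{"claw":0.4,"x":0,"y":0,"z":0,"turn":-9},{"claw":0.4,"x":0,"y":0,"z":0,"turn":-9},{"claw":0.4,"x":0,"y":0,"z":0,"turn":-9.5},{"claw":0.4,"x":0,"y":0,"z":0,"turn":0},{"claw":0.4,"x":0,"y":0,"z":0,"turn":0}]}}

```text
time: 2.02
tool_pos: [0.4942, -0.4056, 0.2056]
tcp_rot: [-2.726, -1.561, 0.0]
wrist_force: [-0.1, -1.0, -0.1]
width: 0.602
```

```bash
python3 - <<'E'
from h import *
to([.535,-.374,.2],60)
p=bot.camera_params("wrist"); np.save("pics/w2.npy",p,allow_pickle=True)
im=bot.read_camera("wrist")[:,:,::-1]
cv2.imwrite("pics/w2.png",im)
print(proj("wrist",[[.535,-.374,.032],[.535,-.374,0]],p))
E
```

```text
t 2.02 tcp [ 0.4942 -0.4056  0.2056] psi 59.6 zdown [-0.0004  0.0003 -1.    ] F [-0.1034 -1.0126 -0.0788] w 0.602
tool shift [0.0479 0.0192 0.0056] turn -0.4
[[332.1301 121.0565]
 [330.6214 118.3787]]
```

View pics/w2.png

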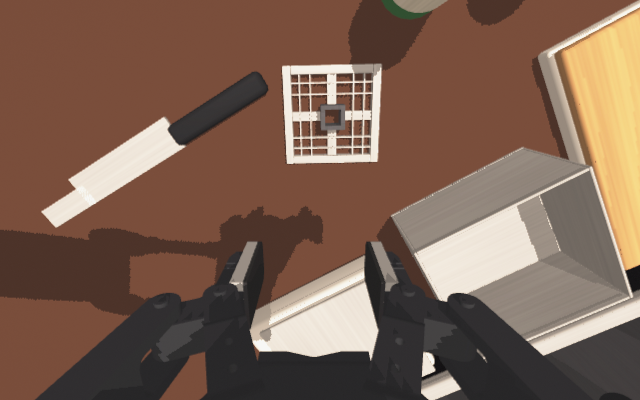

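```bash
python3 - <<'E'
from h import *
p=np.load("pics/w2.npy",allow_pickle=True).item()
pts=[(282.5,66),(382,65),(378.5,161.5),(286.5,164)]
W=np.array([ray(p,u,.012)[:2] for u in pts]);print(W.mean(0))
for i in range(4):
    d=W[i]-W[i-1];print(np.linalg.norm(d),np.degrees(np.arctan2(d[1],d[0]))%90)
s=ray(p,(332,117.5),.032);print("sleeve",s)
print("bottle foot side?",ray(p,(400,15),.0))
c=(W.mean(0)+s[:2])/2
to([c[0],c[1],.2],60)
E
```

```text
[ 0.5377 -0.3719]
0.10809980707506449 60.2975990198547
0.10720889426101689 60.11569227942361
0.10607851146664071 61.3019735535303
0.10908098163462285 61.189115074368175
sleeve [ 0.5367 -0.3707  0.032 ]
bottle foot side? [ 0.6513 -0.3178  0.    ]
t 2.08 tcp [ 0.4942 -0.4057  0.2057] psi 59.63 zdown [-0.0003  0.0002 -1.    ] F [ 0.3906  0.4864 -0.4036] w 0.598
tool shift [0.0514 0.0197 0.0057] turn -0.37
```

{"fn": "jog_arm", "kwargs": {"plan": [{"claw":0.4,"x":0.0514,"y":0.0197,"z":0,"turn":-1},{"claw":0.4,"x":0,"y":0,"z":0.05,"turn":0},{"claw":0.4,"x":0,"y":0,"z":0.05,"turn":0},{"claw":0.4,"x":0,"y":0,"z":0.05,"turn":0},{"claw":0.4,"x":0,"y":0,"z":0.03,"turn":0},{"claw":0.4,"x":0,"y":0,"z":0.0105,"turn":0},{"claw":0.4,"x":0,"y":0,"z":0,"turn":0},{"claw":1,"x":0,"y":0,"z":0,"turn":0},{"claw":1,"x":0,"y":0,"z":0,"turn":0},{"claw":1,"x":0,"y":0,"z":0,"turn":0}], "newtons": 60}}

```text
time: 3.32
tool_pos: [0.538, -0.3718, 0.0167]
tcp_rot: [2.709, 1.587, 0.001]
wrist_force: [-0.9, -0.1, 0.1]
width: 0.002
```

{"fn": "jog_arm", "kwargs": {"plan": [{"claw":1,"x":0,"y":0,"z":0,"turn":0},{"claw":1,"x":0,"y":0,"z":0,"turn":0},{"claw":1,"x":0,"y":0,"z":-0.02,"turn":0},{"claw":1,"x":0,"y":0,"z":-0.04,"turn":0},{"claw":1,"x":0,"y":0,"z":-0.06,"turn":0},{"claw":1,"x":0,"y":0,"z":0,"turn":0}]}}

```text
time: 4.08
tool_pos: [0.5417, -0.3746, 0.1445]
tcp_rot: [2.699, 1.582, 0.009]
wrist_force: [1.3, -0.2, 0.2]
width: -0.0
```

```bash
python3 - <<'E'
from h import *
to([.47,-.37,.26],60)
p=bot.camera_params("wrist")
im=bot.read_camera("wrist")[:,:,::-1]
cv2.imwrite("pics/w3.png",im)
E
```

```text
t 4.08 tcp [ 0.5417 -0.3746  0.1445] psi 60.76 zdown [ 0.0116 -0.0087 -0.9999] F [ 1.2779 -0.2457  0.2067] w -0.0
tool shift [-0.0312 -0.0632 -0.1163] turn 0.76
```

View pics/w3.png

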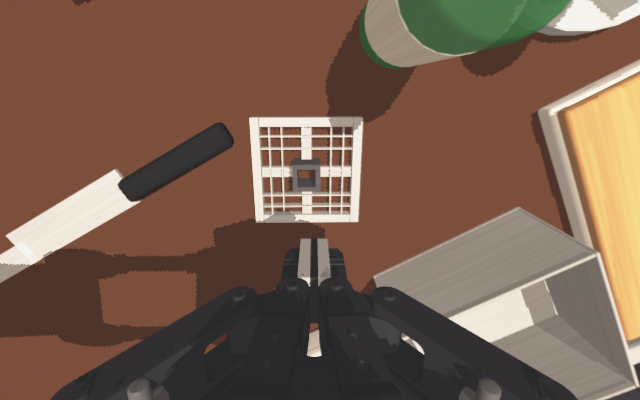

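```bash
python3 - <<'E'
from h import *
to([.537,-.3715,.2],60)
p=bot.camera_params("wrist")
W=np.array([ray(p,u,.012)[:2] for u in [(249,118),(362,117),(358,221),(256,222)]]);print(W.mean(0),ray(p,(307,176),.032))
s,t,R,h=pose()
print("tcp px",proj("wrist",[t, t+R[:,2]*.1, t-R[:,2]*.02],p))
M=p["world_to_cam"];print("cam in tool",R.T@(-M[:3,:3].T@M[:3,3]-t), R.T@M[:3,:3].T)
E
```

```text
t 4.12 tcp [ 0.5399 -0.3733  0.141 ] psi 60.75 zdown [ 0.0073 -0.0054 -1.    ] F [-0.4153 -0.0015 -1.3971] w 0.003
tool shift [ 0.     -0.0029 -0.059 ] turn 0.75
[ 0.5354 -0.3677] [ 0.5371 -0.3665  0.032 ]
tcp px [[314.5172 232.2293]
 [314.2969 183.5986]
 [314.5915 248.6306]]
cam in tool [ 0.0808 -0.0004 -0.168 ] [[-0.0002  0.9491  0.315 ]
 [ 1.      0.      0.0006]
 [ 0.0006  0.315  -0.9491]]
```

{"fn": "jog_arm", "kwargs": {"plan": [{"claw":0.55,"x":0,"y":0,"z":0,"turn":0},{"claw":0.55,"x":0,"y":0,"z":0,"turn":0},{"claw":0.55,"x":0,"y":0,"z":0,"turn":0}]}}

```text
time: 4.5
tool_pos: [0.5364, -0.3706, 0.1337]
tcp_rot: [-2.708, -1.587, 0.002]
wrist_force: [-0.6, 0.2, -0.3]
width: 0.45
```

```bash
python3 - <<'E'
from h import *
to([.538,-.3706,.014],60.7)
p=bot.camera_params("wrist")
im=bot.read_camera("wrist")[:,:,::-1]
cv2.imwrite("pics/w4.png",im)
x=proj("wrist",[[.538,-.3706,.02]],p)[0].astype(int)
g=im[x[1]-75:x[1]+75,x[0]-75:x[0]+75]; b=((g.min(2)>150)*255).astype(np.uint8)
n,l,st,ce=cv2.connectedComponentsWithStats(b); k=1+st[1:,4].argmax()
r=cv2.minAreaRect(np.argwhere(l==k)[:,::-1].astype(np.float32)); print(r,st[k],x)
u=np.array(r[0])+x-75; print("grid",ray(p,u,.012))
E
```

```text
t 4.5 tcp [ 0.5364 -0.3706  0.1337] psi 60.76 zdown [-0.0023  0.0017 -1.    ] F [-0.5617  0.2017 -0.2798] w 0.45
tool shift [0.0008 0.0017 0.1197] turn 0.06
((74.49999237060547, 69.99999237060547), (116.99998474121094, 107.99998474121094), -0.0) [  16   16  118  109 5388] [316 178]
grid [ 0.5391 -0.3674  0.012 ]
```

{"fn": "jog_arm", "kwargs": {"plan": [{"claw":0.55,"x":0.002,"y":0.0015,"z":0.05,"turn":0},{"claw":0.55,"x":0,"y":0,"z":0.04,"turn":0},{"claw":0.55,"x":0,"y":0,"z":0.02,"turn":0},{"claw":0.55,"x":0,"y":0,"z":0.0102,"turn":0},{"claw":0.55,"x":0,"y":0,"z":0,"turn":0},{"claw":0.55,"x":0,"y":0,"z":0,"turn":0},{"claw":0.75,"x":0,"y":0,"z":0,"turn":0},{"claw":0.75,"x":0,"y":0,"z":0,"turn":0}], "newtons": 40}}

```text
time: 5.55
tool_pos: [0.5401, -0.3707, 0.0162]
tcp_rot: [2.709, 1.588, 0.001]
wrist_force: [0.6, 0.4, -0.1]
width: 0.252
```

```bash
python3 - <<'E'
from h import *
to([.538,-.3706,.0105],60.7)
im=bot.read_camera("wrist")[:,:,::-1]
cv2.imwrite("pics/w5.png",crop(im,200,130,440,310,3,20))
E
```

```text
t 5.55 tcp [ 0.5401 -0.3707  0.0162] psi 60.75 zdown [ 0.0013 -0.001  -1.    ] F [ 0.6166  0.4466 -0.062 ] w 0.252
tool shift [-0.0009 -0.0019  0.0057] turn 0.05
```

View pics/w5.png

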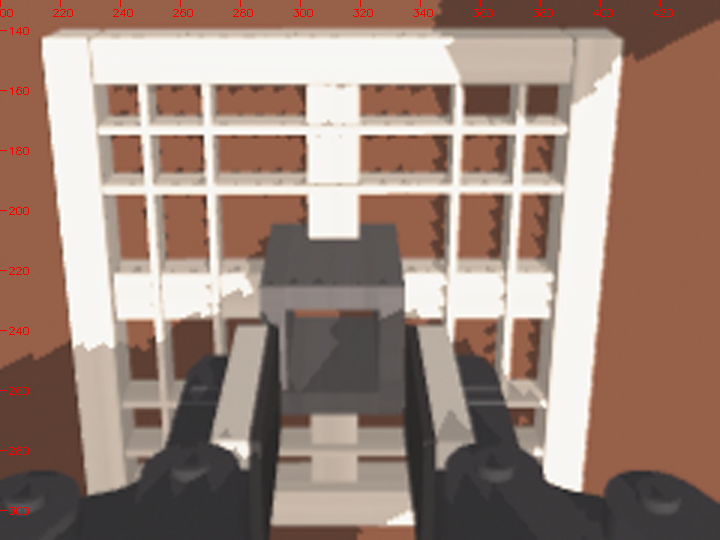

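The finger tips sit above the sleeve. Scaling the finger gap against the sleeve width puts the real tips about 25–30 mm behind the nominal TCP, which explains the missed grasp. I'll go lower in small steps and watch the force.

{"fn": "jog_arm", "kwargs": {"plan": [{"claw":0.55,"x":0,"y":0,"z":0,"turn":0},{"claw":0.55,"x":0,"y":0,"z":0,"turn":0},{"claw":0.55,"x":0,"y":0,"z":0.006,"turn":0},{"claw":0.55,"x":0,"y":0,"z":0.006,"turn":0},{"claw":0.55,"x":0,"y":0,"z":0,"turn":0},{"claw":0.55,"x":0,"y":0,"z":0,"turn":0}]}}

```text
time: 6.35
tool_pos: [0.5394, -0.3702, 0.0029]
tcp_rot: [-2.71, -1.588, 0.0]
wrist_force: [0.3, 0.2, 0.4]
width: 0.449
```

{"fn": "jog_arm", "kwargs": {"plan": [{"claw":0.55,"x":0,"y":0,"z":0.005,"turn":0},{"claw":0.55,"x":0,"y":0,"z":0,"turn":0}]}}

```text
time: 6.6
tool_pos: [0.5392, -0.37, -0.0023]
tcp_rot: [-2.71, -1.588, 0.0]
wrist_force: [-0.4, 0.1, -0.4]
width: 0.451
```

```bash
python3 - <<'E'
from h import *
to([.538,-.3706,.0105],60.7)
im=bot.read_camera("wrist")[:,:,::-1]
cv2.imwrite("pics/w6.png",im)
top=bot.read_camera("scene")[:,:,::-1]; cv2.imwrite("pics/s6.png",top)
x=proj("scene",[[.538,-.37,.05]])[0].astype(int); print(x)
c=np.zeros((400,800,3),np.uint8); c[:,:400]=crop(im,220,130,420,330,2,20); c[:,400:]=crop(top,x[0]-50,x[1]-50,x[0]+50,x[1]+50,4,20)
cv2.imwrite("pics/c6.png",c)
E
```

```text
t 6.6 tcp [ 0.5392 -0.37   -0.0023] psi 60.75 zdown [-0.0007  0.0005 -1.    ] F [-0.3761  0.098  -0.3877] w 0.451
tool shift [-0.0011 -0.0008 -0.0128] turn 0.05
[254 166]
```

View pics/c6.png

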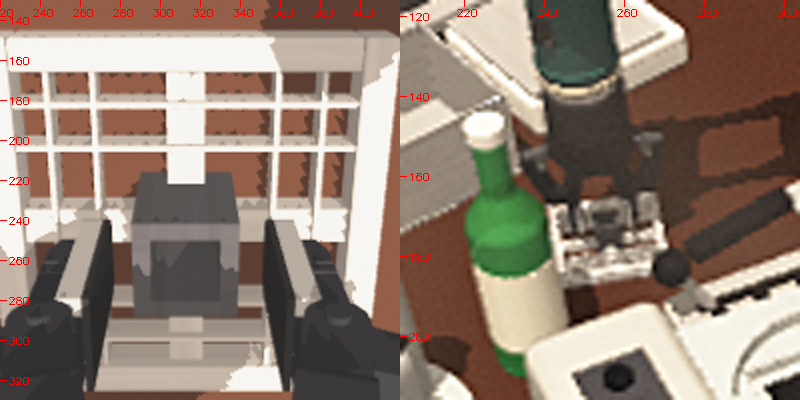

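Fingers now reach about 7 mm below the sleeve top and straddle it centrally (finger tips at row 240, sleeve top rows 242–288 in the wrist crop). I'll go 7 mm deeper and close.

{"fn": "jog_arm", "kwargs": {"plan": [{"claw":0.55,"x":0.001,"y":0,"z":0.004,"turn":0},{"claw":0.55,"x":0,"y":0,"z":0.003,"turn":0},{"claw":0.55,"x":0,"y":0,"z":0,"turn":0},{"claw":1,"x":0,"y":0,"z":0,"turn":0},{"claw":1,"x":0,"y":0,"z":0,"turn":0},{"claw":1,"x":0,"y":0,"z":0,"turn":0},{"claw":1,"x":0,"y":0,"z":0,"turn":0}], "newtons": 60}}

```text
time: 7.58
tool_pos: [0.5402, -0.3695, -0.0087]
tcp_rot: [2.71, 1.589, 0.0]
wrist_force: [0.0, -0.1, 0.8]
width: 0.29
```

{"fn": "jog_arm", "kwargs": {"plan": [{"claw":1,"x":0,"y":0,"z":-0.015,"turn":0},{"claw":1,"x":0,"y":0,"z":-0.03,"turn":0},{"claw":1,"x":0,"y":0,"z":-0.04,"turn":0},{"claw":1,"x":0,"y":0,"z":-0.04,"turn":0},{"claw":1,"x":0,"y":0,"z":-0.04,"turn":0},{"claw":1,"x":0,"y":0,"z":-0.04,"turn":0},{"claw":1,"x":0,"y":0,"z":-0.04,"turn":0},{"claw":1,"x":0,"y":0,"z":0,"turn":0}]}}

```text
time: 8.57
tool_pos: [0.5421, -0.3709, 0.2412]
tcp_rot: [2.703, 1.585, 0.005]
wrist_force: [0.4, -0.7, -4.0]
width: 0.285
```

```bash
python3 - <<'E'
from h import *
to([.48,-.30,.236],60.7)
to([.50,.0,.236],60.7)
b=np.array([.588,.0415,.236]); to(b,76.4)
im=bot.read_camera("wrist")[:,:,::-1]
cv2.imwrite("pics/w7.png",im)
E
```

```text
t 8.57 tcp [ 0.5421 -0.3709  0.2412] psi 60.76 zdown [ 0.0071 -0.0052 -1.    ] F [ 0.3657 -0.7498 -4.0019] w 0.285
tool shift [ 0.0315 -0.0888  0.0044] turn 0.06
t 8.57 tcp [ 0.5421 -0.3709  0.2412] psi 60.76 zdown [ 0.0071 -0.0052 -1.    ] F [ 0.3657 -0.7498 -4.0019] w 0.285
tool shift [ 0.3031 -0.2179  0.003 ] turn 0.06
t 8.57 tcp [ 0.5421 -0.3709  0.2412] psi 60.76 zdown [ 0.0071 -0.0052 -1.    ] F [ 0.3657 -0.7498 -4.0019] w 0.285
tool shift [ 0.3823 -0.1614  0.0034] turn -15.64
```

{"fn": "jog_arm", "kwargs": {"plan": [{"claw":1,"x":0,"y":0,"z":-0.045,"turn":0},{"claw":1,"x":0,"y":0,"z":-0.045,"turn":0},{"claw":1,"x":0,"y":0,"z":-0.045,"turn":0},{"claw":1,"x":0.0416,"y":-0.0193,"z":-0.045,"turn":0},{"claw":1,"x":0.0416,"y":-0.0193,"z":0,"turn":0},{"claw":1,"x":0.0416,"y":-0.0193,"z":0,"turn":0},{"claw":1,"x":0.0416,"y":-0.0193,"z":0,"turn":0},{"claw":1,"x":0.0416,"y":-0.0193,"z":0,"turn":0},{"claw":1,"x":0.0416,"y":-0.0193,"z":0,"turn":0},{"claw":1,"x":0.0416,"y":-0.0193,"z":0,"turn":0}]}}

```text
time: 9.88
tool_pos: [0.5633, -0.049, 0.411]
tcp_rot: [-2.707, -1.587, 0.007]
wrist_force: [0.4, -0.3, -3.2]
width: 0.285
```

{"fn": "jog_arm", "kwargs": {"plan": [{"claw":1,"x":0,"y":0,"z":0,"turn":-8},{"claw":1,"x":0,"y":0,"z":0,"turn":-7.6},{"claw":1,"x":0,"y":0,"z":0,"turn":0},{"claw":1,"x":0,"y":0,"z":0,"turn":0}]}}

```text
time: 10.38
tool_pos: [0.5638, -0.0506, 0.4129]
tcp_rot: [-2.47, -1.937, 0.004]
wrist_force: [0.6, 0.0, -4.2]
width: 0.288
```

```bash
python3 - <<'E'
from h import *
to([.588,.0415,.2],76.4)
p=bot.camera_params("wrist"); np.save("pics/w8.npy",p,allow_pickle=True)
im=bot.read_camera("wrist")[:,:,::-1]
cv2.imwrite("pics/w8.png",im)
C=cv2.resize(im,(800,500),interpolation=cv2.INTER_CUBIC)
cv2.imwrite("pics/c8.png",C)
E
```

```text
t 10.38 tcp [ 0.5638 -0.0506  0.4129] psi 76.22 zdown [-0.0032  0.0005 -1.    ] F [ 0.5995  0.016  -4.1572] w 0.288
tool shift [0.0953 0.0023 0.2129] turn -0.18
```

View pics/c8.png

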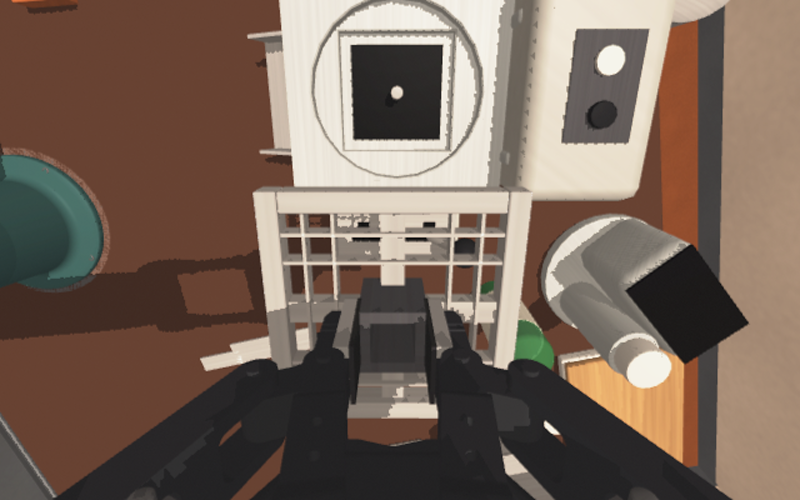

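```bash
python3 - <<'E'
from h import *
p=np.load("pics/w8.npy",allow_pickle=True).item(); k=1.25
def W(u,z): return ray(p,(u[0]/k,u[1]/k),z)[:2]
print("shaft",W((397,92),.182))
q=np.array([W(u,.165) for u in [(340,31),(454,31),(453,150),(342,150)]]);print("seat",q.mean(0),[(round(float(np.linalg.norm(q[i]-q[i-1])),4),round(float(np.degrees(np.arctan2(*(q[i]-q[i-1])[::-1]))%90),2)) for i in range(4)])
print("bore L,R mid",(W((313,88),.181)+W((482,88),.181))/2,np.linalg.norm(W((313,88),.181)-W((482,88),.181)),"bottom",W((397,177),.181))
zt=.4129+.0207
a,b=W((254,190),zt),W((531,189.5),zt); print("grid front edge",a,b,np.linalg.norm(a-b),np.degrees(np.arctan2(*(b-a)[::-1]))%90)
R=Ro.from_rotvec(bot.read_state()["tcp_rot"]).as_matrix(); t=bot.read_state()["tool_pos"]
m=(a+b)/2-t[:2]; print("front edge mid in tool xy",R[:2,:2].T@m)
# precise lines from the picture
g=cv2.cvtColor(cv2.imread("pics/w8.png"),cv2.COLOR_BGR2GRAY)
e=cv2.createLineSegmentDetector().detect(g[:165])[0][:,0]
for s in e:
    L=np.hypot(s[2]-s[0],s[3]-s[1])
    if L>40 and 180<min(s[0],s[2]) and max(s[0],s[2])<440:
        for z in ((.181,.165,.152) if max(s[1],s[3])<145 else (zt,)):
            A,B=ray(p,s[:2],z),ray(p,s[2:],z);print(s.round(1),z,((A+B)/2)[:2],np.degrees(np.arctan2(B[1]-A[1],B[0]-A[0]))%90, np.linalg.norm(A-B))
E
```

```text
shaft [0.5904 0.044 ]
seat [0.5906 0.0436] [(0.1113, 74.86), (0.1089, 76.16), (0.1112, 78.53), (0.116, 76.22)]
bore L,R mid [0.5916 0.0474] 0.16185817026295696 bottom [ 0.5712 -0.0353]
grid front edge [0.5245 0.0128] [ 0.6274 -0.0122] 0.10587851324034263 76.35337010415492
front edge mid in tool xy [ 0.0524 -0.0005]
[353.8  35.6 351.2 110.6] 0.181 [0.6308 0.0332] 76.36374679178068 0.08427907092506311
[353.8  35.6 351.2 110.6] 0.165 [0.6327 0.0334] 76.36374679178068 0.08765068503231097
[353.8  35.6 351.2 110.6] 0.152 [0.6343 0.0335] 76.36374679178063 0.09039012149444989
[280.6  35.1 353.1  35.1] 0.181 [0.5994 0.0848] 76.19277509577309 0.08400152428706023
[280.6  35.1 353.1  35.1] 0.165 [0.6    0.0871] 76.19277509577307 0.08736203504267115
[280.6  35.1 353.1  35.1] 0.152 [0.6005 0.0889] 76.19277509577307 0.09009245003160504
[282.2 110.6 280.   36.8] 0.181 [0.5474 0.053 ] 76.21188100206388 0.08300396341757794
[282.2 110.6 280.   36.8] 0.165 [0.546 0.054] 76.21188100206389 0.0863245663969941
[282.2 110.6 280.   36.8] 0.152 [0.5448 0.0548] 76.21188100206388 0.08902255631776974
[222.8   0.5
[... 2563 characters left out ...]
314802024
[272.1  30.6 275.7 119.4] 0.152 [0.5353 0.0548] 76.38897346289396 0.1074586729999339
[432.4  -0.1 416.3 148.6] 0.4336 [0.6312 0.0202] 76.00197991006874 0.06185077173379233
[401.3 120.6 409.6  23. ] 0.181 [0.6925 0.0184] 76.32703419977301 0.10930866383616838
[401.3 120.6 409.6  23. ] 0.165 [0.6968 0.018 ] 76.32703419977297 0.11368159568020987
[401.3 120.6 409.6  23. ] 0.152 [0.7004 0.0177] 76.32703419977301 0.11723460280349358
[276.9 119.  353.1 118.3] 0.181 [ 0.5748 -0.0066] 76.70112193326729 0.0956658125158322
[276.9 119.  353.1 118.3] 0.165 [ 0.5745 -0.0079] 76.70112193326727 0.09949295725674298
[276.9 119.  353.1 118.3] 0.152 [ 0.5742 -0.0091] 76.7011219332673 0.1026025123587332
```

{"fn": "jog_arm", "kwargs": {"plan": [{"claw":1,"x":0.025,"y":0.001,"z":0.038,"turn":0},{"claw":1,"x":0.025,"y":0.001,"z":0.048,"turn":0},{"claw":1,"x":0.025,"y":0.001,"z":0.048,"turn":0},{"claw":1,"x":0.025,"y":0.001,"z":0.048,"turn":0},{"claw":1,"x":0,"y":0,"z":0.01,"turn":0},{"claw":1,"x":0,"y":0,"z":0,"turn":0},{"claw":1,"x":0,"y":0,"z":0,"turn":0},{"claw":1,"x":0,"y":0,"z":0,"turn":0}]}}

```text
time: 11.42
tool_pos: [0.5932, 0.045, 0.2256]
tcp_rot: [2.469, 1.939, 0.005]
wrist_force: [0.0, -0.7, -3.0]
width: 0.283
```

```bash
python3 - <<'E'
from h import *
to([.5915,.0455,.19],76.25)
p=bot.camera_params("wrist"); np.save("pics/w9.npy",p,allow_pickle=True)
im=bot.read_camera("wrist")[:,:,::-1]
cv2.imwrite("pics/w9.png",im)
cv2.imwrite("pics/c9.png",crop(im,180,60,440,260,3,20))
E
```

```text
t 11.43 tcp [0.5932 0.045  0.2256] psi 76.29 zdown [ 0.0043  0.     -1.    ] F [ 0.0173 -0.6942 -2.9985] w 0.283
tool shift [ 0.     -0.0019  0.0356] turn 0.04
```

View pics/c9.png

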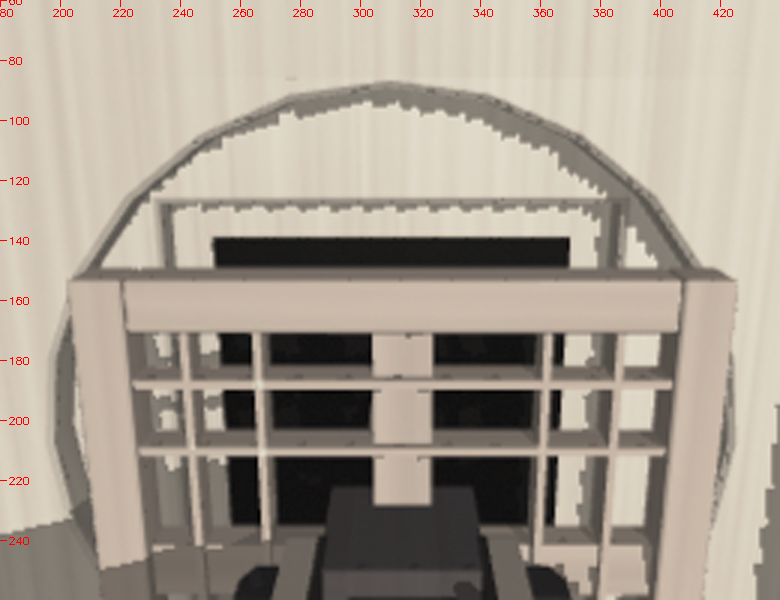

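```bash
python3 - <<'E'
from h import *
p=np.load("pics/w9.npy",allow_pickle=True).item()
a=np.radians(76.25);U=np.array([np.cos(a),np.sin(a)]);V=np.array([U[1],-U[0]])
f=lambda u,z:(lambda w:(round(float(w@U),4),round(float(w@V),4)))(ray(p,u,z)[:2])
print("seat far L/R",f((231.7,126.7),.165),f((389,126.7),.165))
print("floor far L/R",f((235,129.5),.152),f((385,129.5),.152))
print("hole",f((251,139),.152),f((370,139),.152))
for zt in (.2443,.2463,.2483): print("grid front L/R",zt,f((203.5,153.3),zt),f((425,153.3),zt))
to([.5915,.0455,.19],76.25)
g=cv2.cvtColor(cv2.imread("pics/w9.png"),cv2.COLOR_BGR2GRAY)
for s in cv2.createLineSegmentDetector().detect(g[100:170])[0][:,0]+[0,100,0,100]:
    if np.hypot(s[2]-s[0],s[3]-s[1])>25 and abs(s[3]-s[1])<4: print(s.round(1),f(s[:2],.165),f(s[2:],.165))
E
```

```text
seat far L/R (0.2397, 0.506) (0.2397, 0.6197)
floor far L/R (0.2362, 0.505) (0.2362, 0.6199)
hole (0.2289, 0.5168) (0.2289, 0.6088)
grid front L/R 0.2443 (0.2359, 0.5116) (0.2359, 0.619)
grid front L/R 0.2463 (0.2363, 0.5123) (0.2363, 0.6183)
grid front L/R 0.2483 (0.2367, 0.513) (0.2367, 0.6175)
t 11.47 tcp [0.593  0.0451 0.2252] psi 76.3 zdown [ 0.0036  0.0001 -1.    ] F [ 0.0225  0.08   -4.2179] w 0.286
tool shift [ 0.     -0.0016  0.0352] turn 0.05
[250.6 138.4 368.1 138.4] (0.2313, 0.5191) (0.2313, 0.605)
[406.9 151.5 221.9 150.9] (0.2217, 0.6343) (0.2221, 0.4973)
[231.9 125.6 379.4 125.4] (0.2405, 0.5062) (0.2407, 0.6127)
```

{"fn": "jog_arm", "kwargs": {"plan": [{"claw":1,"x":0.001,"y":0,"z":0,"turn":0},{"claw":1,"x":0,"y":0,"z":0,"turn":0},{"claw":1,"x":0,"y":0,"z":0,"turn":0},{"claw":1,"x":0,"y":0,"z":0,"turn":0}]}}

```text
time: 11.98
tool_pos: [0.5919, 0.0467, 0.2228]
tcp_rot: [-2.469, -1.942, 0.0]
wrist_force: [-0.4, 0.4, -3.0]
width: 0.293
```

```bash
python3 - <<'E'
from h import *
to([.5912,.047,.19],76.25)
E
```

```text
t 11.97 tcp [0.5919 0.0467 0.2228] psi 76.36 zdown [-0.0002 -0.     -1.    ] F [-0.4383  0.4319 -3.009 ] w 0.293
tool shift [ 0.0001 -0.0008  0.0328] turn 0.11
```

{"fn": "jog_arm", "kwargs": {"plan": [{"claw":1,"x":0,"y":-0.0008,"z":0.015,"turn":0},{"claw":1,"x":0,"y":0,"z":0.02,"turn":0},{"claw":1,"x":0,"y":0,"z":0.015,"turn":0},{"claw":1,"x":0,"y":0,"z":0.01,"turn":0},{"claw":1,"x":0,"y":0,"z":0,"turn":0},{"claw":1,"x":0,"y":0,"z":0,"turn":0}]}}

```text
time: 12.72
tool_pos: [0.5918, 0.0468, 0.1635]
tcp_rot: [2.469, 1.941, 0.001]
wrist_force: [0.3, 0.3, -4.5]
width: 0.286
```

{"fn": "jog_arm", "kwargs": {"plan": [{"claw":1,"x":0,"y":0,"z":0.003,"turn":0},{"claw":1,"x":0,"y":0,"z":0.003,"turn":0},{"claw":1,"x":0,"y":0,"z":0.002,"turn":0},{"claw":1,"x":0,"y":0,"z":0,"turn":0}]}}

```text
time: 13.22
tool_pos: [0.591, 0.0468, 0.1547]
tcp_rot: [-2.469, -1.942, 0.001]
wrist_force: [-0.3, -0.1, -3.9]
width: 0.289
```

{"fn": "jog_arm", "kwargs": {"plan": [{"claw":1,"x":0,"y":0,"z":0.003,"turn":0},{"claw":1,"x":0,"y":0,"z":0.003,"turn":0},{"claw":1,"x":0,"y":0,"z":0.002,"turn":0},{"claw":1,"x":0,"y":0,"z":0,"turn":0}]}}

```text
time: 13.72
tool_pos: [0.591, 0.0468, 0.1466]
tcp_rot: [-2.469, -1.942, 0.001]
wrist_force: [0.9, 0.7, -3.5]
width: 0.287
```

{"fn": "jog_arm", "kwargs": {"plan": [{"claw":1,"x":0,"y":0,"z":0.002,"turn":0},{"claw":1,"x":0,"y":0,"z":0.002,"turn":0},{"claw":1,"x":0,"y":0,"z":0,"turn":0}]}}

```text
time: 14.1
tool_pos: [0.5915, 0.0468, 0.1433]
tcp_rot: [2.469, 1.942, 0.001]
wrist_force: [-0.3, 0.8, -2.3]
width: 0.287
```

{"fn": "jog_arm", "kwargs": {"plan": [{"claw":1,"x":0,"y":0,"z":0.0015,"turn":0},{"claw":1,"x":0,"y":0,"z":0,"turn":0},{"claw":1,"x":0,"y":0,"z":0,"turn":0}]}}

```text
time: 14.48
tool_pos: [0.5914, 0.0468, 0.1433]
tcp_rot: [2.469, 1.942, 0.001]
wrist_force: [-4.6, -0.8, 5.7]
width: 0.286
```

{"fn": "jog_arm", "kwargs": {"plan": [{"claw":0.6,"x":0,"y":0,"z":-0.0015,"turn":0},{"claw":0.55,"x":0,"y":0,"z":0,"turn":0},{"claw":0.55,"x":0,"y":0,"z":0,"turn":0},{"claw":0.55,"x":0,"y":0,"z":0,"turn":0},{"claw":0.55,"x":0,"y":0,"z":-0.02,"turn":0},{"claw":0.55,"x":0,"y":0,"z":-0.04,"turn":0},{"claw":0.55,"x":0,"y":0,"z":-0.05,"turn":0},{"claw":0.55,"x":0,"y":0,"z":-0.05,"turn":0},{"claw":0.55,"x":0,"y":0,"z":0,"turn":0},{"claw":0.55,"x":0,"y":0,"z":0,"turn":0}]}}

```text
time: 15.72
tool_pos: [0.5914, 0.0469, 0.304]
tcp_rot: [2.469, 1.941, 0.002]
wrist_force: [-0.2, 0.4, -0.2]
width: 0.451
```

```bash
python3 - <<'E'
from h import *
to([.373,.308,.25],105)
p=bot.camera_params("wrist"); np.save("pics/w10.npy",p,allow_pickle=True)
im=bot.read_camera("wrist")[:,:,::-1]; cv2.imwrite("pics/w10.png",im)
a=np.radians(76.25);U=np.array([np.cos(a),np.sin(a)]);V=np.array([U[1],-U[0]])
g=cv2.cvtColor(im,cv2.COLOR_BGR2GRAY)
print(proj("wrist",[[.5905,.0437,.184]],p))
zs=.164
for s in cv2.createLineSegmentDetector().detect(g)[0][:,0]:
    A,B=ray(p,s[:2],zs)[:2],ray(p,s[2:],zs)[:2]
    if np.linalg.norm(A-B)>.06 and np.linalg.norm((A+B)/2-[.5905,.0437])<.075: print(s.round(1),A@U,A@V,B@U,B@V)
E
```

```text
t 15.72 tcp [0.5914 0.0469 0.304 ] psi 76.36 zdown [ 0.0015  0.0001 -1.    ] F [-0.2412  0.4293 -0.1865] w 0.451
tool shift [ 0.2023 -0.2739  0.0537] turn -28.64
[[314.0486 181.0581]]
[268.1 129.6 358.1 129.6] 0.22921520638730553 0.5182851716467854 0.22934348370476168 0.6061782470473143
[358.5 141.8 355.5 219.4] 0.21744176631568746 0.6071057362947652 0.1342472443367315 0.6077829770987736
[271.  206.9 268.4 143.1] 0.14848142510581763 0.5177922531450316 0.21605179182075163 0.5179910049498412
[362.8 220.6 368.3 123.1] 0.1328163410884272 0.6157095422452984 0.2356222983987079 0.6158018959175627
[372.  124.5 366.  224.4] 0.23430432153391464 0.6193967744019476 0.12838067124258593 0.6193845060179368
[255.6 118.2 363.1 117.9] 0.24008787719407607 0.506700504010069 0.2405535001163135 0.6104841268706129
[258.2 120.6 263.1 209.4] 0.23778290696704443 0.5090955719707099 0.14560725296589247 0.5091971289504116
[259.5 206.9 254.4 119.4] 0.1483708284432499 0.5055949589921569 0.23895344744114735 0.5054117890470985
[359.4 121.1 259.4 121.3] 0.2374579611194372 0.6070129948170676 0.23712526501801007 0.5101641617318156
```

{"fn": "jog_arm", "kwargs": {"plan": [{"claw":0,"x":0.0219,"y":-0.039,"z":0,"turn":0},{"claw":0,"x":0.0219,"y":-0.039,"z":0,"turn":0},{"claw":0,"x":0.0219,"y":-0.039,"z":0,"turn":0},{"claw":0,"x":0.0219,"y":-0.039,"z":0,"turn":0},{"claw":0,"x":0.0219,"y":-0.039,"z":0,"turn":0},{"claw":0,"x":0.0219,"y":-0.039,"z":0,"turn":0},{"claw":0,"x":0,"y":0,"z":0,"turn":-9.5},{"claw":0,"x":0,"y":0,"z":0,"turn":-9.5},{"claw":0,"x":0,"y":0,"z":0,"turn":-9.5},{"claw":0,"x":0,"y":0,"z":0,"turn":0}]}}

```text
time: 17.02
tool_pos: [0.3939, 0.2293, 0.3012]
tcp_rot: [-1.917, -2.487, 0.005]
wrist_force: [0.2, 0.3, 0.0]
width: 0.998
```

{"fn": "jog_arm", "kwargs": {"plan": [{"claw":0,"x":0,"y":0,"z":0,"turn":0},{"claw":0,"x":0,"y":0,"z":0,"turn":0}]}}

```text
time: 17.27
tool_pos: [0.3947, 0.2296, 0.3025]
tcp_rot: [-1.917, -2.488, 0.001]
wrist_force: [0.6, 0.0, -0.3]
width: 1.003
```

```bash
python3 - <<'E'
from h import *
to([.374,.308,.05],105)
p=bot.camera_params("wrist"); np.save("pics/w11.npy",p,allow_pickle=True)
im=bot.read_camera("wrist")[:,:,::-1]; cv2.imwrite("pics/w11.png",im)
print(proj("wrist",[[.374,.308,.005],[.374,.308,.04]],p))
k=((im[:,:,0].astype(int)>110)*255).astype(np.uint8)   # bright plate vs brown
n,l,st,ce=cv2.connectedComponentsWithStats(k)
for i in range(1,n):
    if st[i,4]>2500: 
        c=cv2.findContours((l==i).astype(np.uint8),0,2)[0][0]; e=cv2.fitEllipse(cv2.convexHull(c)); print(i,st[i],e,ray(p,e[0],.005))
# dark hub
u=proj("wrist",[[.374,.308,.04]],p)[0].astype(int); g=im.max(2)
d=((g<75)*255).astype(np.uint8); d=cv2.morphologyEx(d,cv2.MORPH_OPEN,np.ones((13,13),np.uint8))
n,l,st,ce=cv2.connectedComponentsWithStats(d)
for i in range(1,n):
    if np.hypot(*(ce[i]-u))<40: print("hub",st[i],ce[i],ray(p,ce[i],.04))
cv2.imwrite("pics/c11.png",crop(im,180,40,440,260,3,20)[:600])
E
```

```text
t 17.27 tcp [0.3947 0.2296 0.3025] psi 104.76 zdown [-0.0008 -0.0004 -1.    ] F [ 0.5503  0.0044 -0.2517] w 1.003
tool shift [0.0812 0.0002 0.2525] turn -0.24
[[314.3713  89.003 ]
 [314.3685  88.9972]]
2 [ 257   26  113  119 8363] ((313.1724548339844, 85.0473403930664), (112.72154235839844, 119.28855895996094), 179.56781005859375) [0.371  0.3127 0.005 ]
5 [ 425   68  111  111 7112] ((480.3594665527344, 122.577880859375), (101.47044372558594, 119.1415786743164), 44.674102783203125) [0.6209 0.3247 0.005 ]
12 [ 569  135   71   84 4217] ((613.8427734375, 176.51124572753906), (74.19700622558594, 99.9725341796875), 52.614341735839844) [0.8542 0.3017 0.005 ]
32 [  287   211   353   189 18831] ((467.81072998046875, 315.24444580078125), (198.3195037841797, 375.500244140625), 104.53742980957031) [0.7415 0.0031 0.005 ]
hub [ 293   67   41   42 1458] [312.882   87.7359] [0.3717 0.309  0.04  ]
```

View pics/c11.png

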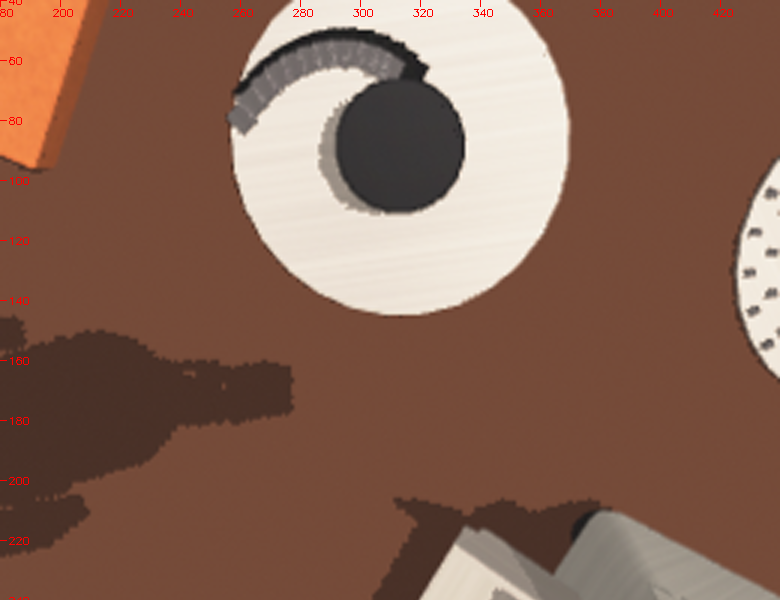

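{"fn": "jog_arm", "kwargs": {"plan": [{"claw":0,"x":0.041,"y":-0.0011,"z":0,"turn":0},{"claw":0,"x":0.041,"y":-0.0011,"z":0.03,"turn":0},{"claw":0,"x":0,"y":0,"z":0.05,"turn":0},{"claw":0,"x":0,"y":0,"z":0.05,"turn":0},{"claw":0,"x":0,"y":0,"z":0.05,"turn":0},{"claw":0,"x":0,"y":0,"z":0.04,"turn":0},{"claw":0,"x":0,"y":0,"z":0.02,"turn":0},{"claw":0,"x":0,"y":0,"z":0,"turn":0},{"claw":0,"x":0,"y":0,"z":0,"turn":0}]}}

```text
time: 18.45
tool_pos: [0.3725, 0.309, 0.064]
tcp_rot: [1.916, 2.489, 0.002]
wrist_force: [0.7, -0.4, 0.7]
width: 1.001
```

```bash
python3 - <<'E'
from h import *
to([.3717,.3083,-.012],104.76)
p=bot.camera_params("wrist")
im=bot.read_camera("wrist")[:,:,::-1]; cv2.imwrite("pics/w12.png",im)
u=proj("wrist",[[.3717,.3083,.04]],p)[0].astype(int); print(u)
# hub vs white plate/blade: row profile to find hub edges, fingers
g=im.max(2)
for r in range(u[1]-45,u[1]+50,10): print(r,g[r,u[0]-90:u[0]+91:6])
E
```

```text
t 18.45 tcp [0.3725 0.309  0.064 ] psi 104.83 zdown [ 0.0013  0.001  -1.    ] F [ 0.6794 -0.4323  0.6712] w 1.001
tool shift [-0.0005 -0.0011  0.076 ] turn 0.07
[312 217]
172 [113 118 113 238 238 238 236 236 237 238 240  34  34  32  32  32  33  35
  34  46 180 242 241 241 240 239 239 240 240 241 241]
182 [ 73 154 230 240 239 239 239 239 240 158  33  32  39  55  53  54  53  54
  58  36  36  48 239 240 240 240 240 240 241 240 240]
192 [155 156 156 156 157 228 237 238 154  34  43  52  53  53  53  54  53  53
  54  53  55  36 236 239 240 241 242 242 241 241 241]
202 [159 159 156 155 152 152 153 150 149  46  53  52  52  52  52  52  54  54
  53  54  53  54 234 240 240 239 239 239 239 239 238]
212 [156 158 159 157 156 154 153 155 156  36  36  36  37  36  36  36  52  52
  52  37  38  37  45 239 239 239 239 239 239 238 238]
222 [154 154 155 156 156 157 156 154 153  36  36  49  53  37  36  36  37  37
  36  37  37  35  81 238 239 239 238 239 240 240 241]
232 [158 156 154 155 153 152 150 148 148 116  36  37  36  36  37  35  36  37
  36  36  35  37 237 237 237 238 239 240 240 240 240]
242 [ 75 150 153 155 154 153 151 150 233 233 234  36  37  36  36  36  36  36
  36  37  54 237 236 237 238 240 240 241 240 239 124]
252 [ 67  74 135 151 151 151 185 236 234 233 232 234 235 220  40  36  36 146
 239 239 240 241 242 241 239 238 237 240 241 119 119]
262 [ 34  75  87 119 233 238 238 240 240 239 236 235 236 238 239 238 237 237
 236 236 237 238 240 241 240 240 240 169 119 120 120]
```

{"fn": "jog_arm", "kwargs": {"plan": [{"claw":0,"x":0.001,"y":0,"z":0.03,"turn":0},{"claw":0,"x":0,"y":0,"z":0.025,"turn":0},{"claw":0,"x":0,"y":0,"z":0.01,"turn":0},{"claw":0,"x":0,"y":0,"z":0.005,"turn":0},{"claw":0,"x":0,"y":0,"z":0,"turn":0},{"claw":0,"x":0,"y":0,"z":0,"turn":0}]}}

```text
time: 19.25
tool_pos: [0.3722, 0.31, -0.0061]
tcp_rot: [1.915, 2.49, 0.003]
wrist_force: [-0.0, -0.1, 0.0]
width: 1.0
```

{"fn": "jog_arm", "kwargs": {"plan": [{"claw":0,"x":0,"y":0,"z":0.005,"turn":0},{"claw":0,"x":0,"y":0,"z":0,"turn":0},{"claw":1,"x":0,"y":0,"z":0,"turn":0},{"claw":1,"x":0,"y":0,"z":0,"turn":0},{"claw":1,"x":0,"y":0,"z":0,"turn":0}], "newtons": 60}}

```text
time: 19.88
tool_pos: [0.3719, 0.3097, -0.0114]
tcp_rot: [1.916, 2.49, 0.001]
wrist_force: [-0.9, -1.0, 4.4]
width: 0.64
```

```bash
python3 - <<'E'
from h import *
to([.3717,.3083,-.012],104.76)
E
```

```text
t 19.88 tcp [ 0.3719  0.3097 -0.0114] psi 104.86 zdown [ 0.0006  0.0004 -1.    ] F [-0.9075 -1.0123  4.4115] w 0.64
tool shift [-0.0013 -0.0005  0.0006] turn 0.1
```

{"fn": "jog_arm", "kwargs": {"plan": [{"claw":1,"x":0,"y":0,"z":0,"turn":0},{"claw":1,"x":0,"y":0,"z":-0.015,"turn":0},{"claw":1,"x":0,"y":0,"z":-0.03,"turn":0},{"claw":1,"x":0,"y":0,"z":-0.05,"turn":0},{"claw":1,"x":0,"y":0,"z":-0.055,"turn":0},{"claw":1,"x":0,"y":0,"z":-0.055,"turn":0},{"claw":1,"x":0,"y":0,"z":-0.055,"turn":0},{"claw":1,"x":0,"y":0,"z":0,"turn":0},{"claw":1,"x":0,"y":0,"z":0,"turn":0},{"claw":1,"x":0,"y":0,"z":0,"turn":0}]}}

```text
time: 21.12
tool_pos: [0.3698, 0.3082, 0.245]
tcp_rot: [-1.915, -2.489, 0.008]
wrist_force: [-0.3, -0.2, -3.6]
width: 0.635
```

```bash
cat >> h.py <<'E'
from scipy.optimize import least_squares
def disc_in_tool():
    """centre of the held disc in the tool's x, y from the front rim seen by the wrist camera"""
    s,t,R,h=pose(); p=bot.camera_params("wrist"); im=bot.read_camera("wrist")[:,:,::-1]
    z=t[2]+.0114+.005
    # front half of the rim, as predicted; find the radial edge near it
    g=cv2.GaussianBlur(im[:,:,0],(3,3),0).astype(float); out=[]
    for a in np.radians(np.arange(-75,76,3)):
        rr=np.arange(.070,.0905,.0005); P=np.c_[t[:2]+np.outer(rr,R[:2,:2]@[np.cos(a),np.sin(a)]),np.full(rr.size,z)]
        uv=proj("wrist",P,p)
        if uv.min()<1 or uv[:,0].max()>638 or uv[:,1].max()>398: continue
        v=cv2.remap(g.astype(np.float32),uv[:,0].astype(np.float32),uv[:,1].astype(np.float32),1).ravel()
        d=np.abs(v[4:]-v[:-4]); k=d.argmax()
        if d[k]>40: out.append((rr[k+2]*np.cos(a),rr[k+2]*np.sin(a)))
    o=np.array(out); f=least_squares(lambda c:np.hypot(*(o-c[:2]).T)-c[2],[0,0,.08],loss="soft_l1",f_scale=.001)
    f2=least_squares(lambda c:np.hypot(*(o-c[:2]).T)-.08,[0,0],loss="soft_l1",f_scale=.001)
    print(len(o),"disc in tool",f.x,"fixed r",f2.x,"rms",np.sqrt(np.mean(f2.fun**2))); return im
E
python3 - <<'E'
from h import *
to([.5905,.0447,.27],104.76)
im=disc_in_tool(); cv2.imwrite("pics/w13.png",im)
E
```

```text
t 21.12 tcp [0.3698 0.3082 0.245 ] psi 104.86 zdown [-0.0043 -0.0032 -1.    ] F [-0.2613 -0.1567 -3.558 ] w 0.635
tool shift [-0.3113  0.1456 -0.0251] turn 0.1
50 disc in tool [-0.001   0.0006  0.0795] fixed r [-0.0015  0.0006] rms 0.002444559690434633
```

{"fn": "jog_arm", "kwargs": {"plan": [{"claw":1,"x":-0.03,"y":0.014,"z":-0.005,"turn":0},{"claw":1,"x":-0.045,"y":0.021,"z":0,"turn":0},{"claw":1,"x":-0.045,"y":0.021,"z":0,"turn":0},{"claw":1,"x":-0.045,"y":0.021,"z":0,"turn":0},{"claw":1,"x":-0.045,"y":0.021,"z":0,"turn":0},{"claw":1,"x":-0.045,"y":0.021,"z":0,"turn":0},{"claw":1,"x":-0.045,"y":0.021,"z":0,"turn":0},{"claw":1,"x":-0.01,"y":0.0053,"z":0,"turn":0},{"claw":1,"x":0,"y":0,"z":0,"turn":0},{"claw":1,"x":0,"y":0,"z":0,"turn":0}]}}

```text
time: 22.42
tool_pos: [0.5902, 0.048, 0.252]
tcp_rot: [-1.913, -2.489, 0.001]
wrist_force: [-0.9, 0.0, -4.1]
width: 0.638
```

{"fn": "jog_arm", "kwargs": {"plan": [{"claw":1,"x":0,"y":0,"z":0,"turn":0},{"claw":1,"x":0,"y":0,"z":0,"turn":0}]}}

```text
time: 22.68
tool_pos: [0.5909, 0.0479, 0.2532]
tcp_rot: [1.914, 2.491, 0.0]
wrist_force: [-0.6, -0.8, -3.8]
width: 0.639
```

```bash
python3 - <<'E'
from h import *
to([.5897,.0457,.2],104.76)
E
```

```text
t 22.68 tcp [0.5909 0.0479 0.2532] psi 104.93 zdown [ 0.0003  0.0001 -1.    ] F [-0.6152 -0.7865 -3.7981] w 0.639
tool shift [-0.0018 -0.0018  0.0532] turn 0.17
```

{"fn": "jog_arm", "kwargs": {"plan": [{"claw":1,"x":-0.0018,"y":-0.0018,"z":0.015,"turn":0},{"claw":1,"x":0,"y":0,"z":0.025,"turn":0},{"claw":1,"x":0,"y":0,"z":0.02,"turn":0},{"claw":1,"x":0,"y":0,"z":0.01,"turn":0},{"claw":1,"x":0,"y":0,"z":0.005,"turn":0},{"claw":1,"x":0,"y":0,"z":0,"turn":0},{"claw":1,"x":0,"y":0,"z":0,"turn":0}]}}

```text
time: 23.55
tool_pos: [0.5908, 0.0448, 0.179]
tcp_rot: [1.915, 2.489, 0.002]
wrist_force: [0.4, -0.7, -3.5]
width: 0.639
```

```bash
python3 - <<'E'
from h import *
to([.5897,.0457,.1566],104.76)
s,t,R,h=pose(); p=bot.camera_params("wrist"); im=bot.read_camera("wrist")[:,:,::-1]; cv2.imwrite("pics/w14.png",im)
cv2.imwrite("pics/c14.png",crop(im,180,0,450,200,2,20))
for a in (-60,-40,-20,0,20,40,60):
    d=R[:2,:2]@[np.cos(np.radians(a)),np.sin(np.radians(a))]; rr=np.arange(.070,.094,.001)
    uv=proj("wrist",np.c_[t[:2]+np.outer(rr,d),np.full(rr.size,t[2]+.0164)],p).astype(np.float32)
    print(a,uv[10].round(),cv2.remap(im[:,:,1].copy(),uv[:,0].copy(),uv[:,1].copy(),1).ravel())
E
```

```text
t 23.55 tcp [0.5908 0.0448 0.179 ] psi 104.86 zdown [ 0.0018  0.0001 -1.    ] F [ 0.4338 -0.7256 -3.489 ] w 0.639
tool shift [ 0.0011 -0.0009  0.0224] turn 0.1
-60 [177. 175.] [ 15  16  15  17  88 177 180 181 179 172 147 206 214 214 212 210 208 204
 207 211 214 215 211 205]
-40 [208. 132.] [180 179 179 178 177 178 180 182 179 114 112 170 190 200 200 201 203 206
 214 215 213 209 208 206]
-20 [256. 102.] [187 185 186 185 187 187 186 184 184 193 215 121 167 198 208 206 205 206
 208 213 210 207 203 201]
0 [314.  91.] [190 191 192 192 195 193 191 191 187 203 208 144 150 177 214 215 214 215
 216 216 216 216 216 216]
20 [373. 102.] [195 194 196 198 195 191 194 197 186 129 123 138 179 217 214 213 212 212
 211 210 210 209 208 207]
40 [421. 132.] [187 186 187 190 192 192 190 187 167  90 142 178 219 218 218 213 211 211
 209 208 207 208 207 206]
60 [452. 175.] [186 188 188 190 189 190 190 164 195 210 211 210 211 213 214 214 215 213
 211 207 207 208 206 202]
```

{"fn": "jog_arm", "kwargs": {"plan": [{"claw":1,"x":0.0005,"y":-0.0005,"z":0,"turn":0},{"claw":1,"x":0,"y":0,"z":0,"turn":0},{"claw":1,"x":0,"y":0,"z":0,"turn":0}]}}

```text
time: 23.98
tool_pos: [0.5895, 0.0452, 0.1781]
tcp_rot: [1.915, 2.49, 0.0]
wrist_force: [-0.3, 0.5, -3.5]
width: 0.633
```

```bash
python3 - <<'E'
from h import *
to([.5897,.0457,.1566],104.76)
E
```

```text
t 23.98 tcp [0.5895 0.0452 0.1781] psi 104.86 zdown [ 0.0002 -0.     -1.    ] F [-0.2759  0.4515 -3.5079] w 0.633
tool shift [0.0005 0.0003 0.0215] turn 0.1
```

Within 0.5 mm of the target, so I'll lower it gently.

{"fn": "jog_arm", "kwargs": {"plan": [{"claw":1,"x":0.0005,"y":0,"z":0.005,"turn":0},{"claw":1,"x":0,"y":0,"z":0.004,"turn":0},{"claw":1,"x":0,"y":0,"z":0.003,"turn":0},{"claw":1,"x":0,"y":0,"z":0,"turn":0}]}}

```text
time: 24.48
tool_pos: [0.589, 0.0456, 0.1653]
tcp_rot: [-1.915, -2.489, 0.001]
wrist_force: [-0.1, 0.3, -3.2]
width: 0.635
```

{"fn": "jog_arm", "kwargs": {"plan": [{"claw":1,"x":0,"y":0,"z":0.003,"turn":0},{"claw":1,"x":0,"y":0,"z":0.003,"turn":0},{"claw":1,"x":0,"y":0,"z":0,"turn":0}]}}

```text
time: 24.85
tool_pos: [0.589, 0.0456, 0.1595]
tcp_rot: [-1.915, -2.489, 0.001]
wrist_force: [0.2, 0.7, -3.6]
width: 0.632
```

{"fn": "jog_arm", "kwargs": {"plan": [{"claw":1,"x":0,"y":0,"z":0.0015,"turn":0},{"claw":1,"x":0,"y":0,"z":0.001,"turn":0},{"claw":1,"x":0,"y":0,"z":0,"turn":0},{"claw":1,"x":0,"y":0,"z":0,"turn":0}]}}

```text
time: 25.35
tool_pos: [0.5894, 0.0457, 0.1576]
tcp_rot: [1.916, 2.49, 0.0]
wrist_force: [0.2, -0.7, -4.0]
width: 0.634
```

{"fn": "jog_arm", "kwargs": {"plan": [{"claw":1,"x":0,"y":0,"z":0.001,"turn":0},{"claw":1,"x":0,"y":0,"z":0,"turn":0},{"claw":1,"x":0,"y":0,"z":0,"turn":0}]}}

```text
time: 25.72
tool_pos: [0.5895, 0.0456, 0.1566]
tcp_rot: [1.916, 2.49, 0.0]
wrist_force: [-0.2, -0.3, -3.2]
width: 0.635
```

{"fn": "jog_arm", "kwargs": {"plan": [{"claw":1,"x":0,"y":0,"z":0.001,"turn":0},{"claw":1,"x":0,"y":0,"z":0.0005,"turn":0},{"claw":1,"x":0,"y":0,"z":0,"turn":0},{"claw":1,"x":0,"y":0,"z":0,"turn":0}]}}

```text
time: 26.22
tool_pos: [0.5895, 0.0456, 0.1565]
tcp_rot: [1.915, 2.489, 0.001]
wrist_force: [-3.6, -0.2, 4.4]
width: 0.636
```

{"fn": "jog_arm", "kwargs": {"plan": [{"claw":0.2,"x":0,"y":0,"z":-0.0015,"turn":0},{"claw":0.1,"x":0,"y":0,"z":0,"turn":0},{"claw":0.1,"x":0,"y":0,"z":0,"turn":0},{"claw":0.1,"x":0,"y":0,"z":0,"turn":0},{"claw":0.1,"x":0,"y":0,"z":-0.02,"turn":0},{"claw":0.1,"x":0,"y":0,"z":-0.04,"turn":0},{"claw":0.1,"x":0,"y":0,"z":-0.04,"turn":0},{"claw":0.1,"x":0,"y":0,"z":-0.04,"turn":0},{"claw":0.1,"x":0,"y":0,"z":0,"turn":0},{"claw":0.1,"x":0,"y":0,"z":0,"turn":0}]}}

```text
time: 27.48
tool_pos: [0.5894, 0.0456, 0.2973]
tcp_rot: [1.915, 2.489, 0.001]
wrist_force: [-0.4, 0.7, -0.7]
width: 0.898
```

```bash
python3 - <<'E'
from h import *
to(None)
# rim circles seen by the wrist camera
s,t,R,h=pose(); p=bot.camera_params("wrist"); im=bot.read_camera("wrist")[:,:,::-1]; cv2.imwrite("pics/w15.png",im)
c=np.array([.5903,.0447]); o=[];ob=[]
for a in np.radians(np.arange(0,360,4)):
    d=np.array([np.cos(a),np.sin(a)]); rr=np.arange(.072,.090,.0005)
    def prof(z):
        uv=proj("wrist",np.c_[c+np.outer(rr,d),np.full(rr.size,z)],p).astype(np.float32)
        if uv.min()<1 or uv[:,0].max()>638 or uv[:,1].max()>240: return None
        v=cv2.remap(im[:,:,1].copy(),uv[:,0].copy(),uv[:,1].copy(),1).ravel().astype(float); return v[2:]-v[:-2]
    D=prof(.173); B=prof(.181)
    if D is not None and D.min()<-25: o.append((c+rr[D.argmin()+1]*d))
    if B is not None and B.max()>25: ob.append((c+rr[B.argmax()+1]*d))
for n,q,r in (("disc",o,.08),("bore",ob,.0825)):
    q=np.array(q); f=least_squares(lambda x:np.hypot(*(q-x[:2]).T)-x[2],[*c,r],loss="soft_l1",f_scale=.001); g=least_squares(lambda x:np.hypot(*(q-x).T)-r,c,loss="soft_l1",f_scale=.001); print(n,len(q),f.x,g.x,np.median(abs(f.fun)))
# lever target in world: knob now and at slow
y=np.radians(-13.75);C=np.array([[np.cos(y),-np.sin(y)],[np.sin(y),np.cos(y)]])
for x in (.1075,.0674,0,-.05,-.0674): print(x,c+C@[x,-.1575])
E
```

```text
t 27.48 tcp [0.5894 0.0456 0.2973] psi 104.85 zdown [ 0.0011  0.0001 -1.    ] F [-0.4251  0.7423 -0.7465] w 0.898
disc 57 [0.589  0.0448 0.0793] [0.5887 0.0443] 0.00034211328890448867
bore 56 [0.5905 0.0461 0.0815] [0.5902 0.045 ] 0.00037341312642558827
0.1075 [ 0.6573 -0.1338]
0.0674 [ 0.6183 -0.1243]
0 [ 0.5529 -0.1083]
-0.05 [ 0.5043 -0.0964]
-0.0674 [ 0.4874 -0.0923]
```

{"fn": "jog_arm", "kwargs": {"plan": [{"claw":0.5,"x":0,"y":0,"z":0,"turn":9.5},{"claw":1,"x":0,"y":0,"z":0,"turn":9.5},{"claw":1,"x":0,"y":0,"z":0,"turn":9.6},{"claw":1,"x":-0.0395,"y":0.0305,"z":0,"turn":0},{"claw":1,"x":-0.0395,"y":0.0305,"z":0,"turn":0},{"claw":1,"x":-0.0395,"y":0.0305,"z":0,"turn":0},{"claw":1,"x":-0.0395,"y":0.0305,"z":0,"turn":0},{"claw":1,"x":0,"y":0,"z":0,"turn":0},{"claw":1,"x":0,"y":0,"z":0,"turn":0},{"claw":1,"x":0,"y":0,"z":0,"turn":0}]}}

```text
time: 28.78
tool_pos: [0.6697, -0.1355, 0.296]
tcp_rot: [-2.469, -1.94, 0.001]
wrist_force: [-0.4, 0.9, 0.4]
width: 0.001
```

```bash
python3 - <<'E'
from h import *
to([.6695,-.1368,.169],76.25)
p=bot.camera_params("wrist"); im=bot.read_camera("wrist")[:,:,::-1]; cv2.imwrite("pics/w16.png",im)
print(proj("wrist",[[.621,-.126,.1996],[.6695,-.1368,.19]],p))
d=(im.max(2)<60).astype(np.uint8); n,l,st,ce=cv2.connectedComponentsWithStats(d)
for i in range(1,n):
    if 150<st[i,4]<4000: print(st[i],ce[i],ray(p,ce[i],.1996))
E
```

```text
t 28.77 tcp [ 0.6697 -0.1355  0.296 ] psi 76.32 zdown [-0.0011  0.0006 -1.    ] F [-0.4475  0.871   0.3634] w 0.001
tool shift [-0.0013  0.0002  0.127 ] turn 0.07
[[258.7106 187.3975]
 [314.533  183.2716]]
[ 116    0   88   34 2038] [164.631   12.9632] [0.5922 0.0224 0.1996]
[372   0  35  14 344] [388.2209   5.1744] [ 0.7562 -0.0124  0.1996]
[ 153  155   91   21 1220] [196.5074 167.0328] [ 0.5737 -0.0954  0.1996]
[ 243  167   35   39 1007] [259.5462 187.0616] [ 0.6218 -0.1259  0.1996]
[329 249  15  15 186] [335.6882 256.4032] [ 0.6726 -0.2099  0.1996]
[ 162  260   74   29 1160] [199.5293 274.2043] [ 0.5387 -0.1978  0.1996]
```

{"fn": "jog_arm", "kwargs": {"plan": [{"claw":1,"x":0,"y":0,"z":0.04,"turn":0},{"claw":1,"x":0,"y":0,"z":0.04,"turn":0},{"claw":1,"x":0,"y":0,"z":0.03,"turn":0},{"claw":1,"x":0,"y":0,"z":0.017,"turn":0},{"claw":1,"x":0,"y":0,"z":0,"turn":0},{"claw":1,"x":0,"y":-0.01,"z":0,"turn":0},{"claw":1,"x":0,"y":-0.015,"z":0,"turn":0},{"claw":1,"x":0,"y":-0.015,"z":0,"turn":0}]}}

```text
time: 29.82
tool_pos: [0.6381, -0.1289, 0.1767]
tcp_rot: [2.459, 1.93, 0.019]
wrist_force: [16.3, -4.0, 15.7]
width: -0.002
```

{"fn": "jog_arm", "kwargs": {"plan": [{"claw":1,"x":0,"y":-0.015,"z":0,"turn":0},{"claw":1,"x":0,"y":-0.015,"z":0,"turn":0},{"claw":1,"x":0,"y":-0.015,"z":0,"turn":0},{"claw":1,"x":0,"y":-0.015,"z":0,"turn":0}]}}

```text
time: 30.32
tool_pos: [0.5883, -0.1168, 0.189]
tcp_rot: [2.446, 1.919, 0.04]
wrist_force: [1.8, -0.2, 3.2]
width: -0.006
```

```bash
cat >> h.py <<'E'
def knob():
    p=bot.camera_params("wrist"); im=bot.read_camera("wrist")[:,:,::-1]
    d=(im.max(2)<60).astype(np.uint8); n,l,st,ce=cv2.connectedComponentsWithStats(d)
    for i in range(1,n):
        if 400<st[i,4]<6000: print(st[i],ce[i],ray(p,ce[i],.2))
    return im
E
python3 - <<'E'
from h import *
to([.5903-.0374,.0447-.153,.169],76.25); cv2.imwrite("pics/w17.png",knob())
E
```

```text
t 30.32 tcp [ 0.5883 -0.1168  0.189 ] psi 76.24 zdown [ 0.0403 -0.0096 -0.9991] F [ 1.7609 -0.1553  3.2403] w -0.006
tool shift [-0.0002 -0.0372  0.0184] turn -0.01
[272 183  57  30 972] [303.9969 201.6636] [ 0.588  -0.0924  0.2   ]
[ 189  184   78   30 1449] [226.5604 201.47  ] [ 0.5484 -0.082   0.2   ]
[613 265  27  57 809] [630.2843 289.4994] [ 0.77 -0.2   0.2 ]
```

{"fn": "jog_arm", "kwargs": {"plan": [{"claw":1,"x":0,"y":0,"z":0,"turn":0},{"claw":1,"x":0,"y":0,"z":0,"turn":0},{"claw":1,"x":0,"y":0,"z":0,"turn":0}]}}

```text
time: 30.75
tool_pos: [0.5751, -0.1136, 0.1704]
tcp_rot: [2.468, 1.937, 0.005]
wrist_force: [5.9, -0.7, 4.4]
width: 0.002
```

```bash
python3 - <<'E'
from h import *
to([.5903-.0374,.0447-.153,.169],76.25); im=knob(); sc=bot.read_camera("scene")[:,:,::-1]
cv2.imwrite("pics/s18.png",sc); cv2.imwrite("pics/w18.png",im)
u=proj("scene",[[.56,-.11,.19]])[0].astype(int); print(u)
c=np.zeros((400,800,3),np.uint8); c[:,:400]=crop(sc,u[0]-40,u[1]-40,u[0]+40,u[1]+40,5,10); c[:,400:]=crop(im,180,130,380,330,2,20)
cv2.imwrite("pics/c18.png",c)
E
```

```text
t 30.75 tcp [ 0.5751 -0.1136  0.1704] psi 76.25 zdown [ 0.0049 -0.0011 -1.    ] F [ 5.9366 -0.7272  4.4175] w 0.002
tool shift [-0.0002 -0.0229  0.0013] turn -0.0
[ 204  191   66   33 1296] [231.716  210.7986] [ 0.5427 -0.0792  0.2   ]
[ 270  191   88   32 1780] [315.9876 208.9371] [ 0.5819 -0.0879  0.2   ]
[289 177]
```

View pics/c18.png

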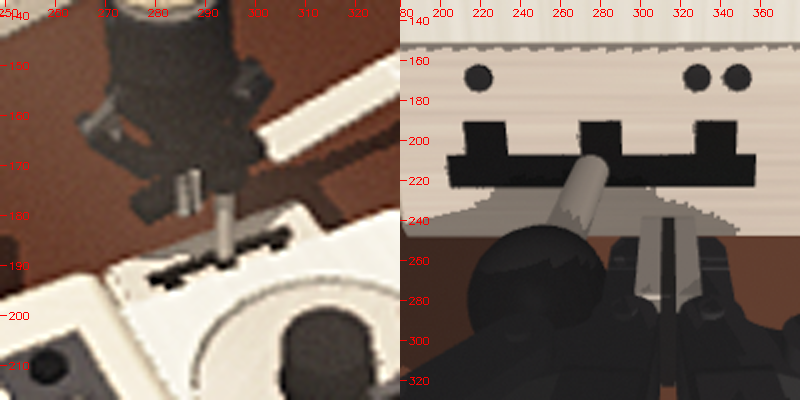

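The last picture shows the lever near neutral, with the ball on the one-stud side of the fingers and about 6 N on it. I'll push on into the slow notch.

{"fn": "jog_arm", "kwargs": {"plan": [{"claw":1,"x":0,"y":-0.012,"z":0.001,"turn":0},{"claw":1,"x":0,"y":-0.012,"z":0.001,"turn":0},{"claw":1,"x":0,"y":-0.012,"z":0.001,"turn":0},{"claw":1,"x":0,"y":-0.012,"z":0.001,"turn":0},{"claw":1,"x":0,"y":-0.005,"z":0,"turn":0},{"claw":1,"x":0,"y":0,"z":0,"turn":0},{"claw":1,"x":0,"y":0,"z":0,"turn":0},{"claw":1,"x":0,"y":0,"z":0,"turn":0}]}}

```text
time: 31.85
tool_pos: [0.522, -0.1006, 0.1655]
tcp_rot: [2.471, 1.94, 0.0]
wrist_force: [0.4, -0.1, 0.2]
width: 0.001
```

```bash
cat >> h.py <<'E'
def rod(im,p):
    """cutter-x of the grey rod/ball along lines at several heights, as (predicted px, brightness) is left to the caller"""
E
python3 - <<'E'
from h import *
to(None); s,t,R,h=pose(); y=np.radians(-13.75);C=np.array([[np.cos(y),-np.sin(y)],[np.sin(y),np.cos(y)]]);o=np.array([.5903,.0447])
print("tool in cutter",C.T@(t[:2]-o)); im=knob(); p=bot.camera_params("wrist")
print("knob px if slow/neutral",[proj("wrist",[[*(o+C@[.155*np.sin(q),-.1575]),.06+.155*np.cos(q)]],p)[0] for q in (-.45,0)])
E
```

```text
t 31.85 tcp [ 0.522  -0.1006  0.1655] psi 76.26 zdown [ 0.0002 -0.     -1.    ] F [ 0.3575 -0.0515  0.2411] w 0.001
tool in cutter [-0.0318 -0.1573]
[ 284  193  157   33 3200] [369.0056 212.0403] [ 0.5528 -0.0803  0.2   ]
knob px if slow/neutral [array([242.0246, 263.1262]), array([386.5379, 281.6541])]
```

{"fn": "jog_arm", "kwargs": {"plan": [{"claw":1,"x":0,"y":0.015,"z":0,"turn":0},{"claw":1,"x":0,"y":0.01,"z":-0.02,"turn":0},{"claw":1,"x":0,"y":0,"z":-0.04,"turn":0},{"claw":1,"x":0,"y":0,"z":-0.04,"turn":0},{"claw":1,"x":0,"y":0,"z":-0.03,"turn":0},{"claw":1,"x":-0.04,"y":0,"z":0,"turn":0},{"claw":1,"x":-0.04,"y":0,"z":0,"turn":0},{"claw":1,"x":0,"y":0,"z":0,"turn":0},{"claw":1,"x":0,"y":0,"z":0,"turn":0},{"claw":1,"x":0,"y":0,"z":0,"turn":0}]}}

```text
time: 33.15
tool_pos: [0.5274, -0.1833, 0.2953]
tcp_rot: [-2.47, -1.941, -0.0]
wrist_force: [-0.5, -0.1, 0.0]
width: -0.002
```

```bash
python3 - <<'E'
from h import *
to(None); y=np.radians(-13.75);C=np.array([[np.cos(y),-np.sin(y)],[np.sin(y),np.cos(y)]]);o=np.array([.5903,.0447])
p=bot.camera_params("wrist"); im=knob(); cv2.imwrite("pics/w19.png",im)
for q in (-.45,0,.45): print(q,proj("wrist",[[*(o+C@[.155*np.sin(q),-.1575]),.06+.155*np.cos(q)]],p)[0])
# disc & others in the top view against the start
a=bot.read_camera("top").astype(int)[:,:,::-1]; b=cv2.imread("pics/top0.png").astype(int); cv2.imwrite("pics/top1.png",a)
d=(abs(a-b).max(2)>60).astype(np.uint8); n,l,st,ce=cv2.connectedComponentsWithStats(cv2.morphologyEx(d,cv2.MORPH_OPEN,np.ones((3,3))))
for i in range(1,n):
    if st[i,4]>30: print("changed",st[i])
g=a[:,:,1].astype(np.uint8)
pt=bot.camera_params("top"); print("top px: hub expected",proj("top",[[.5875,.042,.208]],pt)[0])
k=(g[130:180,295:355]<80).astype(np.uint8); n,l,st,ce=cv2.connectedComponentsWithStats(k)
for i in range(1,n):
    if st[i,4]>60: print("dark",st[i],ce[i]+[295,130],ray(pt,ce[i]+[295,130],.208))
E
```

```text
t 33.15 tcp [ 0.5274 -0.1833  0.2953] psi 76.31 zdown [-0.      0.0004 -1.    ] F [-0.5101 -0.1494  0.0285] w -0.002
[ 215   72   40   41 1281] [234.1655  92.1374] [ 0.4833 -0.0918  0.2   ]
[ 275   74  100   24 1475] [326.8814  87.9342] [ 0.5565 -0.1064  0.2   ]
[ 595  127   45   97 2355] [624.1414 171.2442] [ 0.7924 -0.2346  0.2   ]
[ 234  216   77   32 1235] [271.8664 231.2219] [ 0.4786 -0.2173  0.2   ]
-0.45 [239.3313  91.4557]
0 [323.5359  91.6775]
0.45 [406.6672  91.5958]
changed [310 138  33  36 506]
changed [381 145   9  13  94]
changed [428 144  22  16 221]
changed [447 158  29  33 384]
changed [405 163  13   9  89]
changed [431 164  35  38 401]
changed [311 169  17  14 107]
changed [368 187  10   9  79]
changed [390 201  14  10  98]
changed [ 216  203   51   51 1658]
changed [439 221  14  10 102]
changed [389 231  49  49 824]
changed [377 266  27  69 779]
changed [428 282   8  17  96]
changed [320 303  14  12  66]
changed [559 305  54  46 836]
changed [328 310  26   7 101]
changed [607 310  27  16 285]
changed [564 315  12  12  97]
changed [318 319  11  21  73]
changed [609 326   8   7  36]
changed [617 328  23  20 288]
changed [391 330  31   9  99]
changed [397 337  20  45 372]
changed [269 339  27  17 124]
changed [333 339  11   3  33]
changed [298 353   5  11  43]
changed [476 352  73  25 288]
changed [339 354  43  46 544]
changed [293 371   8  14  69]
changed [604 371   5   8  32]
changed [314 376  14  24  98]
changed [331 377  28  23 220]
changed [621 376   8   8  39]
changed [473 378  20  22 144]
changed [574 381  30  19 332]
changed [291 386   8  13  65]
top px: hub expected [324.8759 154.187 ][ WARN:0@0.722] global loadsave.cpp:1063 imwrite_ Unsupported depth image for selected encoder is fallbacked to CV_8U.
```

```bash
python3 -c "
from h import *
print(bot.finish_job()); to(None)"
```

```text
the job is handed in; nothing more can be done
None
the job is handed in; nothing more can be done
```

The cutter is set up for dicing and the job is handed in, at about 33 s of the 72 s allowed. The hand-in gave no verdict.

- **Dicing grid:** I lowered it by its sleeve. It stopped on the seat floor at the height worked out beforehand (TCP z 143.3 mm), and the wrist camera showed it centred to under 1 mm sideways.
- **Slicing disc:** I lowered it by its hub. It came to rest at the expected height (TCP 156.5 mm against 156.6 mm computed). A circle fit put its centre about 1.5 mm from the bore's, and I measured no tilt directly.
- **Gear lever:** I pushed it from the fast notch through neutral to slow. The knob was last seen at the slow position, read as about -0.48 rad, and the force had dropped to zero before I backed off.

**What disagreed:**
- **First grasp:** My first grasp of the grid closed on air. The real fingertips sit 20 mm or more behind the stated TCP, so I lowered the tool by that much.
- **Lever push:** The fingers rode up on the knob for a moment, with about 16 N sideways and 16 N upwards.
- **Other items:** The final top-view comparison was cluttered by the arm and its shadow. I saw no sign that anything else moved, but that check doesn't prove it for the bottle and the knife.

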